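# Turn the divider board of the recipe binder

### The job

A recipe binder lies open on the worktop with a small food tin standing on its wooden divider board as a page weight. First take the tin off and stand it upright on the bare worktop; then turn the stiff divider board over on the rings, from the right pages to the left, until it lies fully flat there and shows its ruled under-face. Finally stand the tin upright again in the middle of that face, between the rings and the hand slot, and leave the two cups, the salt shaker, the two spice jars and the pepper mill standing where they are.

Things in the scene. Friction and masses are not known exactly. Their poses are not given: they have to be found in the camera images.
- binder: Open ring binder, immovable; grey cover 330 x 166 mm, 4 mm thick. Origin on the worktop under the middle of the spine; x along the spine away from the reader, y to the reader's left, z up. Page blocks reach from |y| = 14 to 115 mm and are 146 mm long in x; the right one (-y) is 21 mm high, the left one (+y) 27 mm.
- ring_axis (a point): Middle of the ring axis, 27 mm above the binder's origin; axes as the binder's. The axis runs along x. Three steel rings (wire 3 mm, radius 22 mm, at x = -45, 0, 45 mm) stand round it, tops at z = 50 mm.
- divider (a joint): Angle (rad) of the wooden divider board about the ring axis: 0 flat on the right pages (-y) as found, pi/2 upright, pi flat on the left pages (+y); stops at both ends. Tight on its rings, it stays where it is left at any angle; raising it takes about 0.35 N m (2 N at its outer edge). 150 mm along the spine, 14 to 172 mm from the axis, 6 mm thick, 0.15 kg.
- divider_strip (a point): Middle of the divider's solid outer strip, mid-thickness, 161.5 mm from the ring axis. The strip is 21 mm wide (151 to 172 mm from the axis); inward of it lies the hand slot, 33 mm wide (118 to 151 mm) and 70 mm along the spine, centred. Below both are 17 mm of free air down to the cover, and the board's edge overhangs the cover by 7 mm.
- divider_under (a point): Point on the divider's ruled paper face, 75 mm from the ring axis, mid-spine. This face looks down at the start (at z = 21 mm, upper face at 27 mm) and up once turned (then at z = 33 mm). The face up at the start bears a small plain card.
- tin: Closed food tin with green label, 57 mm diameter, 72 mm high, 0.2 to 0.4 kg. Origin: centre of its underside, z up. Stands at the start on the divider, at z = 27 mm.
- shaker: Glass salt shaker with grey domed cap (bystander, loose), 44 mm diameter, 90 mm high, behind the binder on the left. Origin: centre of its underside.
- white_cup: White cup (bystander, loose), 62 mm wide, 55 mm high; with its handle it fits in a circle of 46 mm radius round its origin, the centre of its underside.
- teal_cup: Teal cup (bystander, loose), 59 mm wide, 52 mm high; with its handle it fits in a circle of 43 mm radius round its origin, the centre of its underside.
- spice_jar_a: Spice jar with red cap (bystander, loose), 45 mm diameter, 106 mm high, behind the binder. Origin: centre of its underside.
- spice_jar_b: A like spice jar (bystander, loose), 45 mm diameter, 106 mm high, behind the binder. Origin: centre of its underside.
- pepper_mill: Dark wooden pepper mill (bystander, loose), 58 mm diameter, 170 mm high, behind the binder on the right. Origin: centre of its underside.
There are look-alikes about, which are no part of the job. Leave any blue or purple look-alike of the tin alone.

How it is judged:
By the outcome, as a careful person would: the job done as asked, in the order asked, and still so for the second after the job is handed in, with the robot touching nothing.
It also fails if it takes over 72 s, if anything falls off the work surface, if the arm or the gripper's body presses on something with over 40 N, if the wrist force passes 120 N, or if a joint passes its speed limit or range.

### The arm

A 7-joint arm with a two-finger parallel gripper is mounted at the origin on a cart in front of the work surface, level with it; the furniture and walls round the work are solid. World frame = base frame: x ahead of the robot, y to its left, z up, the work surface at z = 0. Lengths are in m, angles in rad, forces in N, time in s.
With the tool pointing down it reaches from about 0.4 to 0.85 m from the base axis. Payload 10.4 kg.
Tool frame: the origin (TCP) lies at the very end of the fingers, on their centre line; the grasp point (between the pads) lies r.pinch_z behind it (r.pinch_z is the distance from the TCP to the grasp point, in m); z points along the fingers, x is the direction in which the jaws open and shut, and the axes are right-handed (so a half turn about z gives the same grasp; the last joint's range is limited). The gripper opens to 87 mm and grips with 3 to 60 N. Pads are 19 mm wide; open, the fingers measure 117 mm over their backs; the gripper's body (75 mm by 190 mm) begins 51 mm behind the grasp point.
Start: joints at [1.089, 0.332, -0.065, 1.46, 0.022, 1.35, -0.088], TCP at [0.277, -0.56, 0.223] pointing down, gripper open.
Joint ranges: [-2.6, 2.6], [-0.5, 2.12], [-1.47, 1.34], [0.16, 2.42], [-1.27, 4.41], [0.06, 2.06], [-2.6, 2.6]. Speed limits (rad/s): [2.22, 2.22, 2.79, 2.79, 3.14, 3.14, 3.14].

### API

Orientations are given as a unit quaternion [x, y, z, w].
In Python, from bench import r gives the robot as it stands.
- The arm moves only by the tool carry_out, never from a script. Its argument "increments" is text: rows parted by semicolons, each of 7 numbers parted by spaces: the turn, a rotation vector about the tool's x, y, z in degrees, then the shift along the tool's x, y, z in m, then the finger opening in m, from 0 to 0.087. A call has exactly 5 rows; each row is the pose to reach, as a shift and turn from the pose measured when the call began, along the tool's axes at that moment; what a row does not reach only later rows make up. A row lasts 1/8 s, in which the tool goes at most 62.5 mm and 10.7 degrees, less where a joint would pass 70% of its speed; a pose out of reach is approached as far as the arm can. A call with a gripper value outside its range is refused whole. The fingers move at their own pace and stop on an object; "squeeze" is the grip in N (left out, the last holds). Time passes only in rows, so rows that repeat a pose let the fingers close, or fill a call up. It gives the time, the measured TCP pose, the force and the opening at its end, in the units of the state.
- r.read_state(): the state, without advancing time (a new reading comes with each control period).
- r.camera(name): name is "scene" or "top"; returns (picture, depth): 480x640x3 uint8, blue, green, red; 480x640 float32, m along the optical axis (not along the pixel's ray), 0 where there is no reading.
- r.camera_model(name): a dict with "K" (3x3 intrinsics, pixels), "extrinsics" (4x4, takes a point from camera to world coordinates). Camera axes: x right, y down, z forward; pixel columns grow to the right and rows downward; lengths in m; the calibration is good to about 2 mm. A picture is of the moment at which its call begins. camera_model takes no time and is no camera call.
- r.close_job(): hands the job in, once; it reports no verdict.
The state is a dict: "time": time; "joint_positions": joint angles; "joint_vel": joint speeds; "joint_torque": joint torques, N m; "ee_pos": TCP position; "eef_rot": TCP orientation; "ft_force": force on the tool from outside, world axes, zero at the start; "torque": the same for the moment, N m; "width": finger opening in m.
Only numpy, scipy, OpenCV 4.12 (cv2) and the standard library are available. Lean on these libraries where they do the work, as an engineer would, in place of code of your own. Each camera call takes 0.05 s, during which the arm holds its last target.

## Working session

There is one attempt and no reset: what is moved stays moved. The work goes in short steps, Python scripts to look and compute and a tool call to move; the robot and the scene stay as the last step left them, time stands still between calls to the robot, and variables do not carry over. Pictures are saved under pics/ and viewed, and the job is handed in when it is done.

Besides the shell and the picture viewer there is one more tool, called after "Request:" in YAML: its name, and indented under it one key for each argument. carry_out: Moves the arm, as the interface text tells. Its arguments: {"type":"object","properties":{"increments":{"type":"string"},"squeeze":{"type":"number"}},"required":["increments"]}

```bash
mkdir -p pics; ls
python3 - <<'E'
from bench import r
import cv2,numpy as np
print(r.read_state(), r.pinch_z)
for n in("scene","top"):
    p,d=r.camera(n); cv2.imwrite(f"pics/{n}0.png",p); np.save(f"{n}0.npy",d); m=r.camera_model(n); print(n,np.round(m["K"],1).tolist(),np.round(m["extrinsics"],4).tolist())
E
```

```text
pics
{'time': 0.0, 'joint_positions': array([ 1.08938465,  0.33286562, -0.06471149,  1.46096173,  0.02156859,
        1.34991295, -0.08852209]), 'joint_vel': array([ 1.12266449e-03, -2.15034166e-06, -9.29478269e-04, -7.12362629e-04,
       -9.49309687e-04, -1.04887823e-03,  1.02321849e-03]), 'joint_torque': array([-6.39608788e-04, -6.23268127e+01,  2.39489641e-02, -3.89895058e+01,
       -6.15453394e-02,  3.98133975e-02,  1.74080110e-04]), 'ee_pos': array([ 0.27663275, -0.55999582,  0.22174812]), 'eef_rot': array([ 8.49377766e-01, -5.27784883e-01, -6.26359218e-04, -3.68749896e-04]), 'ft_force': array([ 0.63187355, -0.61202788,  0.17435118]), 'torque': array([-0.02407521,  0.00205189, -0.04980435]), 'width': 0.08718395437575018} 0.0187
scene [[476.9, 0.0, 320.6], [0.0, 476.9, 237.2], [0.0, 0.0, 1.0]] [[-0.7319, -0.3204, 0.6014, -0.2771], [-0.6814, 0.3389, -0.6487, 0.8815], [0.004, -0.8846, -0.4664, 0.6523], [0.0, 0.0, 0.0, 1.0]]
top [[588.1, 0.0, 312.3], [0.0, 588.1, 231.3], [0.0, 0.0, 1.0]] [[-0.0229, -0.9948, 0.0997, 0.3581], [-0.9997, 0.023, -0.0004, 0.0274], [-0.0019, -0.0997, -0.995, 1.616], [0.0, 0.0, 0.0, 1.0]]
```

View pics/scene0.png

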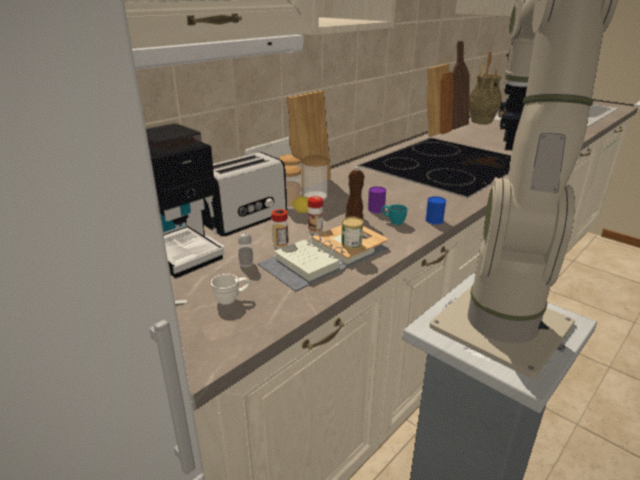

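View pics/top0.png

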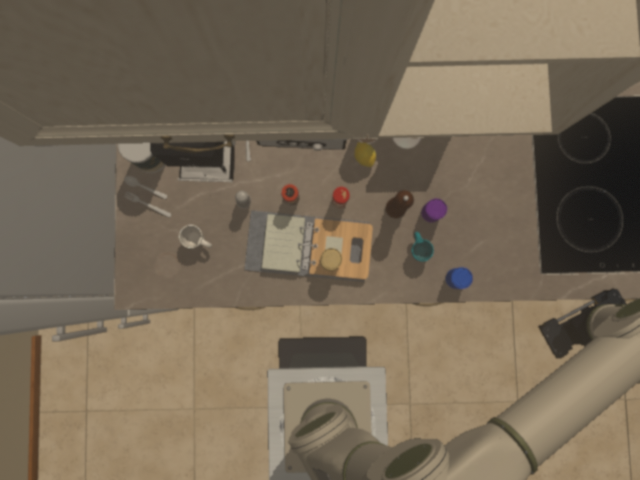

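The top view shows the binder at px (310,247), with the divider board on the right at (340,249). Three things could be the tin: one with a golden lid on the board at (331,260), a blue one at (460,278) and a purple one at (435,210). The one on the board with the green label fits the description, so I'll confirm it in a crop and measure.

```bash
cat > h.py <<'E'
from bench import r
import cv2,numpy as np
from scipy.spatial.transform import Rotation as R
def cloud(name,d):
    m=r.camera_model(name);K=m["K"];E=m["extrinsics"]
    v,u=np.mgrid[0:480,0:640]
    c=np.stack([(u-K[0,2])/K[0,0]*d,(v-K[1,2])/K[1,1]*d,d],-1)
    return c@E[:3,:3].T+E[:3,3]
def proj(name,p):
    m=r.camera_model(name);K=m["K"];E=m["extrinsics"]
    c=(np.asarray(p)-E[:3,3])@E[:3,:3]; return (c@K.T)[...,:2]/c[...,2:]
def ray(name,u,v,z):
    m=r.camera_model(name);K=m["K"];E=m["extrinsics"]
    dd=E[:3,:3]@np.array([(u-K[0,2])/K[0,0],(v-K[1,2])/K[1,1],1]); t=(z-E[2,3])/dd[2]; return E[:3,3]+t*dd
E
python3 - <<'E'
from h import *
p=cv2.imread("pics/top0.png"); a=cv2.resize(p[180:300,170:330+0],None,fx=5,fy=5,interpolation=cv2.INTER_CUBIC)
cv2.imwrite("pics/c1.png",cv2.resize(p[170:290,230:390],None,fx=5,fy=5,interpolation=cv2.INTER_CUBIC))
p=cv2.imread("pics/scene0.png")
cv2.imwrite("pics/c2.png",cv2.resize(p[160:310,200:400],None,fx=4,fy=4,interpolation=cv2.INTER_CUBIC))
d=np.load("top0.npy");c=cloud("top",d)
for u,v in [(331,260),(310,230),(285,240),(255,240),(340,195),(290,193),(242,197),(190,236),(403,198),(422,250),(350,215)]: print(u,v,np.round(c[v,u],3))
print("worktop front edge");
for v in range(285,312,3): print(v,np.round(c[v,345],3))
z=c[...,2]; m=(z>.012)&(z<.3); m[:,:225]*=0
import sys
# hi-map picture
q=np.clip(z/0.12,0,1)*255; cv2.imwrite("pics/z.png",cv2.resize(cv2.applyColorMap(q.astype(np.uint8),cv2.COLORMAP_JET)[170:290,230:390],None,fx=5,fy=5,interpolation=cv2.INTER_NEAREST))
E
```

```text
331 260 [ 0.435 -0.02   0.092]
310 230 [0.522 0.033 0.012]
285 240 [0.495 0.101 0.03 ]
255 240 [ 0.5    0.185 -0.001]
340 195 [ 0.603 -0.047  0.105]
290 193 [0.611 0.083 0.103]
242 197 [0.605 0.209 0.091]
190 236 [0.514 0.363 0.009]
403 198 [ 0.583 -0.202  0.157]
422 250 [ 0.461 -0.273  0.005]
350 215 [ 0.562 -0.078  0.01 ]
worktop front edge
285 [ 0.37  -0.059  0.001]
288 [ 0.362 -0.059  0.001]
291 [ 0.354 -0.059 -0.003]
294 [ 0.346 -0.059 -0.002]
297 [ 0.338 -0.058  0.002]
300 [ 0.329 -0.058 -0.003]
303 [ 0.321 -0.058 -0.   ]
306 [ 0.288 -0.105 -0.898]
309 [ 0.276 -0.105 -0.9  ]Traceback (most recent call last):
  File "<stdin>", line 10, in <module>
numpy._core._exceptions._UFuncOutputCastingError: Cannot cast ufunc 'multiply' output from dtype('int64') to dtype('bool') with casting rule 'same_kind'
```

View pics/c1.png

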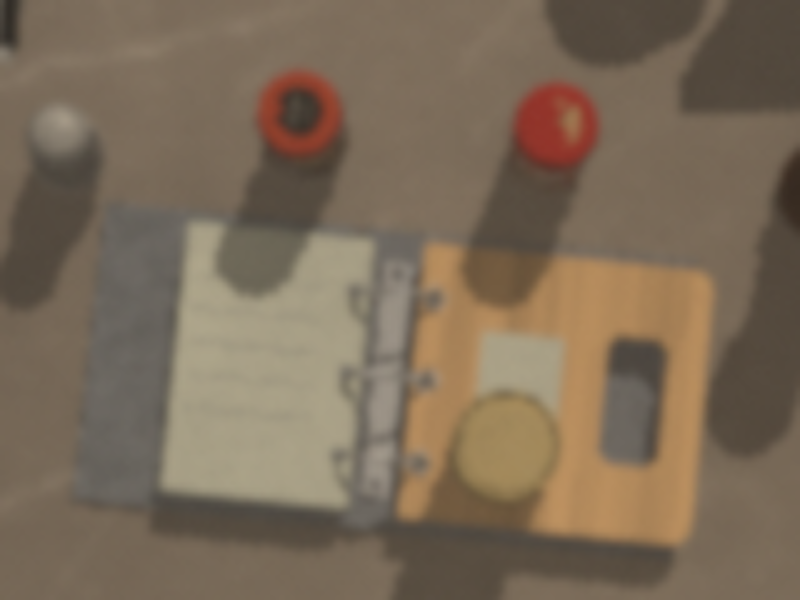

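View pics/c2.png

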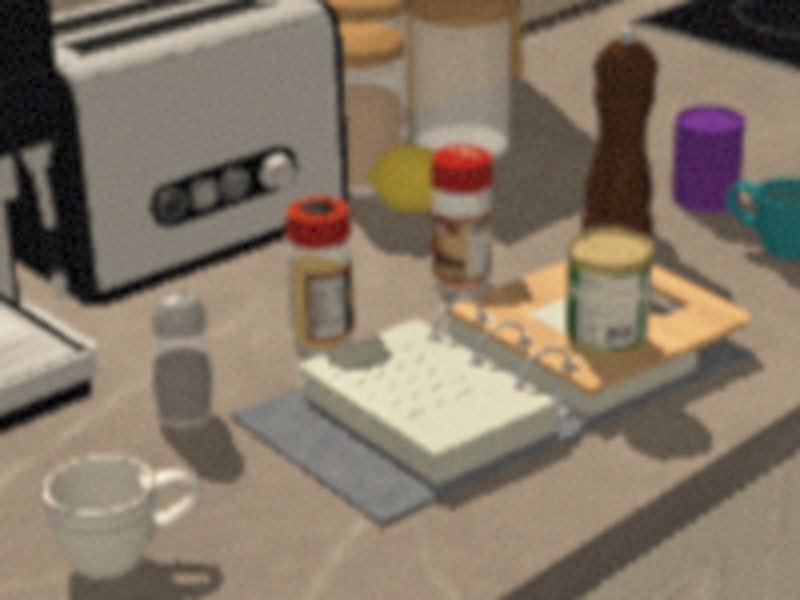

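The crop confirms it: the tin with green label and golden lid stands on the board, and blue and purple ones are elsewhere. Next I'll fit the binder and tin poses.

Run:
```python
from h import *
p=cv2.imread("pics/top0.png"); hsv=cv2.cvtColor(p,cv2.COLOR_BGR2HSV)
for px in [(250,350),(235,345),(277,330),(260,331),(228,330),(232,335)]: print(px,hsv[px])
m=((hsv[...,0]>8)&(hsv[...,0]<20)&(hsv[...,1]>105)).astype(np.uint8); m[:200]=0;m[290:]=0;m[:,:300]=0;m[:,385:]=0
cv2.imwrite("pics/m.png",cv2.resize(m[170:290,230:390]*255,None,fx=5,fy=5,interpolation=cv2.INTER_NEAREST))
v,u=np.nonzero(m)
P=np.array([ray("top",a,b,0.027)[:2] for a,b in zip(u,v)])
rect=cv2.minAreaRect((P*1000).astype(np.float32)); print(rect, cv2.boxPoints(rect))
for n,z,(u,v) in [("tin",.099,(331,259.4)),("shaker",.088,(242,196.8)),("jarA",.106,(290,192.8)),("jarB",.106,(341.2,195))]:
    print(n,ray("top",u,v,z))
d=np.load("top0.npy");c=cloud("top",d)
# tin lid pts
mm=(abs(c[...,2]-.097)<.012)&(abs(c[...,0]-.435)<.05)&(abs(c[...,1]+.02)<.05)
print(mm.sum(), c[mm].mean(0), c[mm].min(0),c[mm].max(0))
print("board z",np.median(c[255:270,365,2]), np.median(c[260:265,352:362,2]), "pageL",np.median(c[220:260,275:295,2]),"table",np.median(c[285:295,300:400,2]))
```

```text
(250, 350) [ 16  94 147]
(235, 345) [ 16 124 179]
(277, 330) [15 44 81]
(260, 331) [ 19 109 162]
(228, 330) [ 16 113 115]
(232, 335) [ 16 124 165]
((496.01300048828125, -53.39525604248047), (157.9840087890625, 204.15391540527344), 82.52821350097656) [[ 384.5308   -118.44266 ]
 [ 586.95123  -144.99042 ]
 [ 607.49524    11.652145]
 [ 405.07477    38.199905]]
tin [ 0.43610072 -0.01976069  0.099     ]
shaker [0.60648865 0.20936528 0.088     ]
jarA [0.61117589 0.08242104 0.106     ]
jarB [ 0.60231461 -0.05037373  0.106     ]
378 [ 0.43846486 -0.02004726  0.0958342 ] [ 0.4109555  -0.0483674   0.08721108] [0.465779   0.00845598 0.10804498]
board z 0.02598528614375728 0.00723625340721501 pageL 0.026649613715304832 table -0.00011882310958355458
```

View pics/m.png

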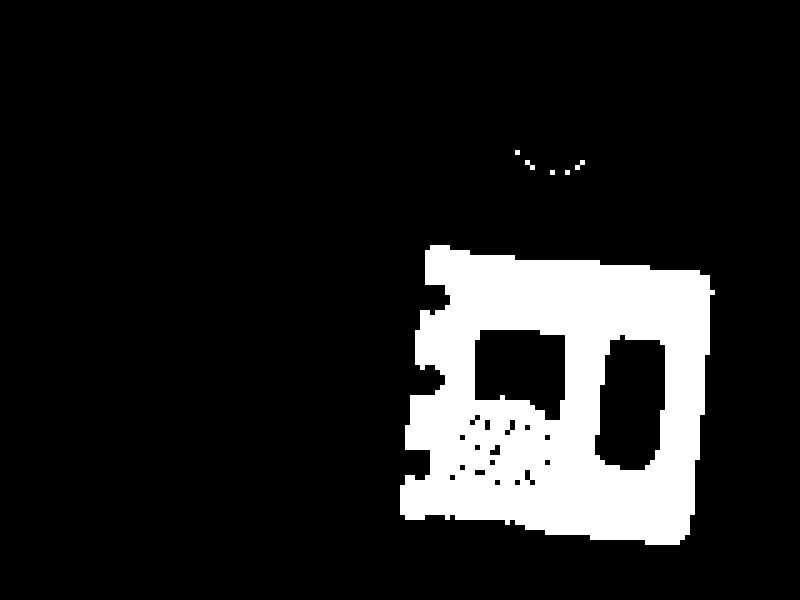

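```bash
cat >> h.py <<'E'
def B(x,y,yaw):
    T=np.eye(4);T[:3,:3]=R.from_euler('z',yaw).as_matrix();T[:3,3]=[x,y,0];return T
def tr(T,p): return np.asarray(p)@T[:3,:3].T+T[:3,3]
E
python3 - <<'E'
from h import *
from scipy.optimize import minimize
p=cv2.imread("pics/top0.png"); hsv=cv2.cvtColor(p,cv2.COLOR_BGR2HSV)
m=((hsv[...,0]>8)&(hsv[...,0]<20)&(hsv[...,1]>105)).astype(np.uint8); m[:216]=0;m[290:]=0;m[:,:300]=0;m[:,385:]=0
S=16
def rect(T,y0,y1,x0,x1,z): return proj("top",tr(T,[[x0,y0,z],[x1,y0,z],[x1,y1,z],[x0,y1,z]]))
M=cv2.resize(m[200:290,290:390],None,fx=4,fy=4,interpolation=cv2.INTER_LINEAR).astype(np.uint8)
def cost(q):
    T=B(q[0],q[1],q[2]); im=np.zeros(M.shape,np.uint8)
    a=rect(T,-.172,-.014,-.075,.075,.027); cv2.fillConvexPoly(im,np.round(((a-[290,200])*4+1.5)*S).astype(int),1,shift=4)
    b=rect(T,-.151,-.118,-.035,.035,.027); cv2.fillConvexPoly(im,np.round(((b-[290,200])*4+1.5)*S).astype(int),0,shift=4)
    return float((im!=M).sum())
best=None
for y in(-.14,-.1,-.06,0):
    res=minimize(cost,[.497,.045,y],method="Nelder-Mead",options=dict(initial_simplex=[[.497,.045,y],[.507,.045,y],[.497,.055,y],[.497,.045,y+.05]],xatol=1e-5,fatol=.5))
    print(res.x,res.fun)
    if best is None or res.fun<best.fun:best=res
x=best.x; T=B(*x); np.save("T.npy",T)
im=cv2.resize(p[170:290,230:390],None,fx=5,fy=5,interpolation=cv2.INTER_CUBIC)
for a in [rect(T,-.172,-.014,-.075,.075,.027),rect(T,-.151,-.118,-.035,.035,.027),rect(T,-.165,.165,-.083,.083,.004),rect(T,.014,.115,-.073,.073,.027)]:
    cv2.polylines(im,[np.round((a-[230,170])*5+2).astype(int)],True,(255,0,255),1)
cv2.imwrite("pics/fit.png",im)
print("tin in binder",(np.linalg.inv(T)@np.array([.436,-.0198,.027,1])))
E
```

```text
[ 0.48009275  0.04272435 -0.12527038] 8558.0
[ 0.48082037  0.04292605 -0.13009198] 8573.0Traceback (most recent call last):
  File "<stdin>", line 15, in <module>
    res = _minimize_neldermead(fun, x0, args, callback, bounds=bounds,
                               **options)
    fxr = func(xr)
    fx = function(np.copy(x), *(wrapper_args + args))
  File "<stdin>", line 10, in cost
  File "<stdin>", line 6, in rect
  File "h.py", line 10, in proj
    m=r.camera_model(name);K=m["K"];E=m["extrinsics"]
ValueError: time passes only in moves, steps and waits
```

```bash
python3 - <<'E'
s=open("h.py").read().replace("r.camera_model(name)","cm(name)")
s=s.replace("def cloud","import functools\n@functools.lru_cache\ndef cm(n): return r.camera_model(n)\ndef cloud",1)
open("h.py","w").write(s)
E
cat > fit.py <<'E'
from h import *
from scipy.optimize import minimize
p=cv2.imread("pics/top0.png"); hsv=cv2.cvtColor(p,cv2.COLOR_BGR2HSV)
m=((hsv[...,0]>8)&(hsv[...,0]<20)&(hsv[...,1]>105)).astype(np.float32); m[:216]=0;m[290:]=0;m[:,:300]=0;m[:,385:]=0
S=16
def rect(T,y0,y1,x0,x1,z): return proj("top",tr(T,[[x0,y0,z],[x1,y0,z],[x1,y1,z],[x0,y1,z]]))
M=(cv2.resize(m[200:290,290:390],None,fx=4,fy=4,interpolation=cv2.INTER_LINEAR)>.5).astype(np.uint8)
def cost(q):
    T=B(q[0],q[1],q[2]); im=np.zeros(M.shape,np.uint8)
    a=rect(T,-.172,-.014,-.075,.075,.027); cv2.fillConvexPoly(im,np.round(((a-[290,200])*4+1.5)*S).astype(np.int32),1,shift=4)
    b=rect(T,-.151,-.118,-.035,.035,.027); cv2.fillConvexPoly(im,np.round(((b-[290,200])*4+1.5)*S).astype(np.int32),0,shift=4)
    return float((im!=M).sum())
best=None
for y in(-.14,-.1,-.06,0):
    res=minimize(cost,[.487,.045,y],method="Nelder-Mead",options=dict(initial_simplex=[[.487,.045,y],[.497,.045,y],[.487,.055,y],[.487,.045,y+.05]],xatol=1e-5,fatol=.5))
    print(res.x,res.fun,M.sum())
    if best is None or res.fun<best.fun:best=res
x=best.x; T=B(*x); np.save("T.npy",T)
im=cv2.resize(p[170:290,230:390],None,fx=5,fy=5,interpolation=cv2.INTER_CUBIC)
for a in [rect(T,-.172,-.014,-.075,.075,.027),rect(T,-.151,-.118,-.035,.035,.027),rect(T,-.165,.165,-.083,.083,.004),rect(T,.014,.115,-.073,.073,.027)]:
    cv2.polylines(im,[np.round((a-[230,170])*5+2).astype(np.int32)],True,(255,0,255),1)
cv2.imwrite("pics/fit.png",im)
print("tin in binder",(np.linalg.inv(T)@np.array([.436,-.0198,.027,1])))
E
python3 fit.py
```

```text
[ 0.48090776  0.04263949 -0.13110435] 8260.0 39610
[ 0.4801568   0.0427098  -0.12598048] 8234.0 39610
[ 0.48014373  0.04280487 -0.12467817] 8241.0 39610
[ 0.48014918  0.04273892 -0.12537979] 8235.0 39610
tin in binder [-0.03595265 -0.0675626   0.027       1.        ]
```

View pics/fit.png

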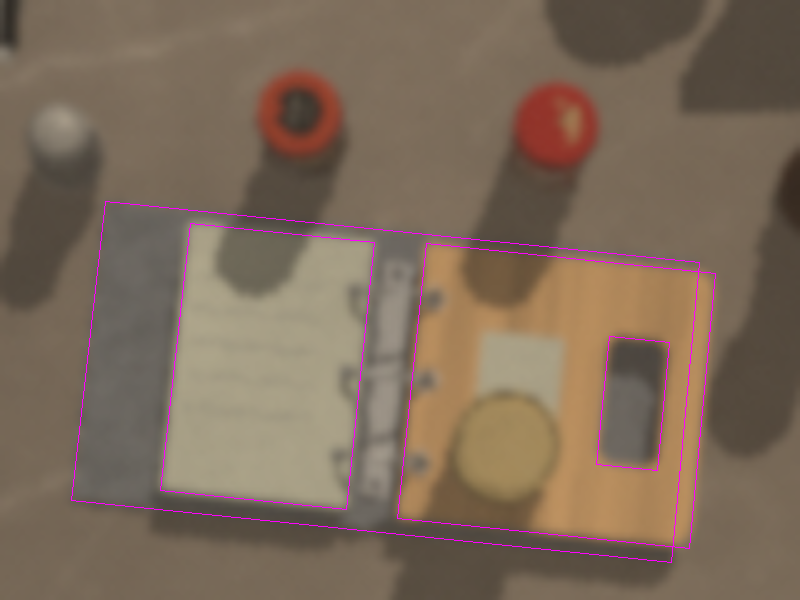

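The fit overlay matches the board, slot, cover and left pages: binder origin is about (0.480, 0.043), yaw -0.126 rad. Next come the bystander positions and a move helper.

```bash
cat >> h.py <<'E'
YAW=-0.126
T0=B(.4802,.0427,YAW)
def down(psi):  # tool down, jaw axis azimuth psi deg
    c,s=np.cos(np.radians(psi)),np.sin(np.radians(psi))
    return R.from_matrix(np.array([[c,s,0],[s,-c,0],[0,0,-1]]))
def tilt(Rt,deg): # + = as board turning over (about binder -x)
    ax=-T0[:3,0]; return R.from_rotvec(ax*np.radians(deg))*Rt
def plan(rows,n=5):
    """rows: list of (pos,R) ; print increments from the measured pose"""
    s=r.read_state(); p0=s["ee_pos"];R0=R.from_quat(s["eef_rot"])
    for p,Rt in rows:
        rv=(R0.inv()*Rt).as_rotvec(degrees=True); sh=R0.inv().apply(np.asarray(p)-p0)
        print(" ".join(f"{a:.1f}" for a in rv)," ".join(f"{a:.3f}" for a in sh))
def lerp(p,Rt,n=5,speed=None):
    s=r.read_state(); p0=s["ee_pos"];R0=R.from_quat(s["eef_rot"]); rv=(R0.inv()*Rt).as_rotvec()
    return [(p0+(np.asarray(p)-p0)*k/n, R0*R.from_rotvec(rv*k/n)) for k in range(1,n+1)]
def st():
    s=r.read_state(); Rm=R.from_quat(s["eef_rot"]).as_matrix()
    print("t",round(s["time"],2),"p",np.round(s["ee_pos"],4),"x",np.round(Rm[:,0],3),"z",np.round(Rm[:,2],3),"F",np.round(s["ft_force"],1),"w",round(s["width"],4),"q",np.round(s["joint_positions"],2))
E
python3 - <<'E'
from h import *
for n,z,(u,v) in [("mill",.165,(406,195)),("blue",.072,(460,278)),("purple",.07,(435,209)),("teal",.052,(423,249)),("white",.055,(190.5,237))]:
    print(n,np.round(ray("top",u,v,z),3))
st()
plan(lerp([.436,-.0198,.21],down(-7.2),10))
E
```

```text
mill [ 0.589 -0.209  0.165]
blue [ 0.381 -0.357  0.072]
purple [ 0.565 -0.3    0.07 ]
teal [ 0.461 -0.267  0.052]
white [0.507 0.352 0.055]
t 0.1 p [ 0.2766 -0.5601  0.2219] x [ 0.443 -0.897 -0.001] z [-0.001  0.001 -1.   ] F [ 0.4 -0.5 -0.5] w 0.0872 q [ 1.09  0.33 -0.06  1.46  0.02  1.35 -0.09]
-0.0 0.0 -5.7 -0.041 -0.038 0.001
-0.0 0.0 -11.3 -0.083 -0.076 0.002
-0.0 0.0 -17.0 -0.124 -0.115 0.004
-0.0 0.0 -22.6 -0.166 -0.153 0.005
-0.0 0.0 -28.3 -0.207 -0.191 0.006
-0.0 0.0 -33.9 -0.248 -0.229 0.007
-0.0 0.0 -39.6 -0.290 -0.268 0.009
-0.0 0.1 -45.2 -0.331 -0.306 0.010
-0.0 0.1 -50.9 -0.372 -0.344 0.011
-0.0 0.1 -56.5 -0.414 -0.382 0.012
```

Request:
carry_out:
  increments: "0 0 -6 -0.041 -0.038 0 0.087; 0 0 -12 -0.083 -0.076 0 0.087; 0 0 -17 -0.124 -0.115 0 0.087; 0 0 -23 -0.166 -0.153 0 0.087; 0 0 -28 -0.207 -0.191 0 0.087"
  squeeze: 25

```text
time: 0.72
ee_pos: [0.3563, -0.288, 0.2219]
eef_rot: [0.952, -0.305, -0.001, -0.0]
ft_force: [1.1, -1.1, 0.2]
width: 0.0871
```

Run:
```python
from h import *
st()
plan(lerp([.436,-.0198,.15],down(-7.2),5))
```

```text
t 0.72 p [ 0.3563 -0.288   0.2219] x [ 0.814 -0.581 -0.001] z [-0.001  0.001 -1.   ] F [ 1.1 -1.1  0.2] w 0.0871 q [ 0.89 -0.02 -0.3   1.86 -0.01  1.3  -0.03]
-0.0 0.0 -5.7 -0.018 -0.053 0.014
-0.0 0.0 -11.3 -0.036 -0.106 0.029
-0.0 0.0 -17.0 -0.055 -0.159 0.043
-0.0 0.1 -22.7 -0.073 -0.212 0.058
-0.0 0.1 -28.3 -0.091 -0.264 0.072
```

Request:
carry_out:
  increments: "0 0 -6 -0.018 -0.053 0.014 0.087; 0 0 -11 -0.036 -0.106 0.029 0.087; 0 0 -17 -0.055 -0.159 0.043 0.087; 0 0 -23 -0.073 -0.212 0.058 0.087; 0 0 -28 -0.091 -0.264 0.072 0.087"

```text
time: 1.35
ee_pos: [0.4357, -0.0184, 0.1497]
eef_rot: [0.998, -0.064, -0.0, -0.0]
ft_force: [0.9, -0.6, -0.8]
width: 0.0873
```

Run:
```python
from h import *
st()
plan(lerp([.436,-.0198,.056],down(-7.2),4))
```

```text
t 1.35 p [ 0.4357 -0.0184  0.1497] x [ 0.992 -0.128 -0.001] z [-0.001  0.001 -1.   ] F [ 0.9 -0.6 -0.8] w 0.0873 q [ 0.58  0.01 -0.63  2.    0.    1.14 -0.18]
-0.0 0.0 -0.0 0.000 0.000 0.023
-0.0 0.0 -0.1 0.000 0.001 0.047
-0.0 0.0 -0.1 0.000 0.001 0.070
-0.0 0.0 -0.2 0.001 0.001 0.094
```

Request:
carry_out:
  increments: "0 0 0 0.001 0.001 0.024 0.087; 0 0 0 0.001 0.001 0.048 0.087; 0 0 0 0.001 0.001 0.072 0.087; 0 0 0 0.001 0.001 0.094 0.087; 0 0 0 0.001 0.001 0.094 0.087"

```text
time: 1.98
ee_pos: [0.4351, -0.0193, 0.0544]
eef_rot: [0.998, -0.064, -0.002, -0.001]
ft_force: [0.4, -1.1, 0.2]
width: 0.0868
```

Request:
carry_out:
  increments: "0 0 0 0 0 0 0.05; 0 0 0 0 0 0 0.05; 0 0 0 0 0 0 0.05; 0 0 0 0 0 0 0.05; 0 0 0 0 0 0 0.05"
  squeeze: 25

```text
time: 2.6
ee_pos: [0.4359, -0.0194, 0.055]
eef_rot: [0.998, -0.064, -0.001, -0.001]
ft_force: [2.0, -0.1, 4.8]
width: 0.0572
```

Run:
```python
from h import *
st()
p=r.read_state()["ee_pos"]
plan([(p+[0,0,.02],down(-7.2)),(p+[0,0,.06],down(-7.2))]+[(p+[-.01*k,.03*k,.08],down(-7.2)) for k in (1,2,3)])
```

```text
t 2.6 p [ 0.4359 -0.0194  0.055 ] x [ 0.992 -0.128 -0.002] z [-0.002  0.001 -1.   ] F [ 2.  -0.1  4.8] w 0.0572 q [ 0.55  0.15 -0.64  2.09  0.11  0.93 -0.27]
-0.0 0.1 -0.1 -0.000 -0.000 -0.020
-0.0 0.1 -0.1 -0.000 -0.000 -0.060
-0.0 0.1 -0.1 -0.014 -0.029 -0.080
-0.0 0.1 -0.1 -0.028 -0.057 -0.080
-0.0 0.1 -0.1 -0.041 -0.085 -0.080
```

Request:
carry_out:
  increments: "0 0 0 0 0 -0.020 0.05; 0 0 0 0 0 -0.060 0.05; 0 0 0 -0.006 -0.020 -0.080 0.05; 0 0 0 -0.018 -0.055 -0.080 0.05; 0 0 0 -0.032 -0.090 -0.080 0.05"

```text
time: 3.22
ee_pos: [0.415, 0.0746, 0.1349]
eef_rot: [0.998, -0.064, -0.002, -0.0]
ft_force: [0.2, -0.7, -1.6]
width: 0.0567
```

Run:
```python
from h import *
st()
plan(lerp([.38,.28,.12],down(-7.2),5))
```

```text
t 3.23 p [0.415  0.0746 0.1349] x [ 0.992 -0.129 -0.003] z [-0.003  0.001 -1.   ] F [ 0.2 -0.7 -1.6] w 0.0567 q [ 0.48 -0.01 -0.75  2.04 -0.01  1.11 -0.39]
-0.0 0.0 -0.0 -0.012 -0.040 0.003
-0.0 0.1 -0.1 -0.024 -0.080 0.006
-0.0 0.1 -0.1 -0.037 -0.120 0.009
-0.0 0.1 -0.2 -0.049 -0.159 0.012
-0.0 0.2 -0.2 -0.061 -0.199 0.015
```

Request:
carry_out:
  increments: "0 0 0 -0.012 -0.040 0.003 0.05; 0 0 0 -0.024 -0.080 0.006 0.05; 0 0 0 -0.037 -0.125 0.009 0.05; 0 0 0 -0.052 -0.170 0.012 0.05; 0 0 0 -0.061 -0.199 0.015 0.05"

```text
time: 3.85
ee_pos: [0.3786, 0.2815, 0.1197]
eef_rot: [0.998, -0.064, -0.002, -0.0]
ft_force: [0.1, -0.3, -2.6]
width: 0.0568
```

Run:
```python
from h import *
st()
plan(lerp([.38,.28,.031],down(-7.2),5))
```

```text
t 3.85 p [0.3786 0.2815 0.1197] x [ 0.992 -0.127 -0.005] z [-0.004  0.001 -1.   ] F [ 0.1 -0.3 -2.6] w 0.0568 q [ 0.16  0.19 -0.95  1.94  0.17  1.1  -0.99]
-0.0 0.1 -0.0 0.000 0.000 0.018
-0.0 0.1 -0.0 0.001 0.001 0.035
-0.0 0.2 -0.1 0.001 0.001 0.053
-0.0 0.2 -0.1 0.002 0.001 0.071
-0.0 0.3 -0.1 0.002 0.001 0.089
```

Request:
carry_out:
  increments: "0 0 0 0 0 0.025 0.05; 0 0 0 0 0 0.050 0.05; 0 0 0 0 0 0.072 0.05; 0 0 0 0 0 0.085 0.05; 0 0 0 0 0 0.091 0.05"

```text
time: 4.47
ee_pos: [0.3777, 0.2813, 0.0281]
eef_rot: [0.998, -0.064, -0.003, 0.0]
ft_force: [-2.1, -0.4, 10.8]
width: 0.0566
```

Run:
```python
from h import *
st()
```

```text
t 4.47 p [0.3777 0.2813 0.0281] x [ 0.992 -0.127 -0.006] z [-0.006  0.    -1.   ] F [-2.1 -0.4 10.8] w 0.0566 q [ 0.07  0.35 -0.89  2.02  0.33  0.93 -1.12]
```

Contact with the worktop at TCP z=0.028, as expected. Releasing and rising.

Request:
carry_out:
  increments: "0 0 0 0 0 0 0.087; 0 0 0 0 0 0 0.087; 0 0 0 0 0 0 0.087; 0 0 0 0 0 -0.040 0.087; 0 0 0 0 0 -0.100 0.087"

```text
time: 5.1
ee_pos: [0.3775, 0.2808, 0.1286]
eef_rot: [0.998, -0.063, -0.004, 0.001]
ft_force: [1.1, 0.5, 0.5]
width: 0.0862
```

Run:
```python
from h import *
p,d=r.camera("scene"); cv2.imwrite("pics/s1.png",p)
p,d=r.camera("top"); cv2.imwrite("pics/t1.png",p)
st()
# target above strip; psi options
c=tr(T0,[0,-.1615,0]); print(c)
for psi in (-97.2,82.8):
    print(psi);plan(lerp([c[0],c[1],.16],down(psi),10))
```

```text
t 5.2 p [0.3807 0.2837 0.1337] x [ 0.992 -0.126  0.002] z [ 0.002  0.004 -1.   ] F [ 0.3  1.1 -0.5] w 0.0867 q [ 0.18  0.18 -0.97  1.92  0.16  1.12 -0.98]
[ 0.4599048  -0.11751971  0.        ]
-97.2
-0.0 0.0 9.0 0.013 0.039 -0.003
-0.1 0.0 18.0 0.026 0.078 -0.006
-0.1 0.0 27.0 0.039 0.116 -0.008
-0.1 0.0 36.0 0.052 0.155 -0.011
-0.1 0.1 45.0 0.065 0.194 -0.014
-0.2 0.1 54.0 0.078 0.233 -0.017
-0.2 0.1 63.0 0.091 0.272 -0.019
-0.2 0.1 72.0 0.103 0.310 -0.022
-0.2 0.1 80.9 0.116 0.349 -0.025
-0.3 0.1 89.9 0.129 0.388 -0.028
82.8
-0.0 -0.0 -9.0 0.013 0.039 -0.003
-0.0 -0.1 -18.0 0.026 0.078 -0.006
-0.0 -0.1 -27.0 0.039 0.116 -0.008
-0.0 -0.1 -36.0 0.052 0.155 -0.011
-0.1 -0.1 -45.0 0.065 0.194 -0.014
-0.1 -0.2 -54.0 0.078 0.233 -0.017
-0.1 -0.2 -63.0 0.091 0.272 -0.019
-0.1 -0.2 -72.0 0.103 0.310 -0.022
-0.1 -0.2 -81.1 0.116 0.349 -0.025
-0.1 -0.3 -90.1 0.129 0.388 -0.028
```

View pics/s1.png

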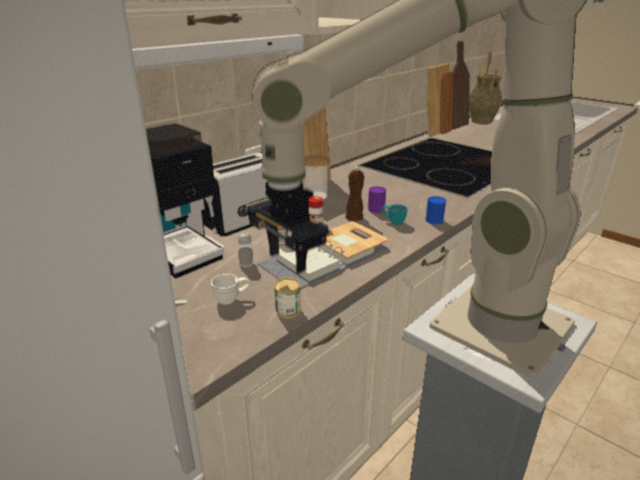

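View pics/t1.png

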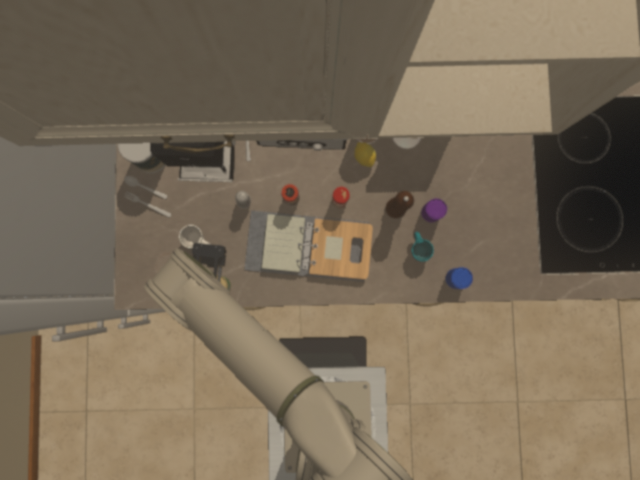

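The tin stands upright on the bare worktop at (287,298) in the scene view, clear of the white cup, and the board is free. Moving to the strip next.

Request:
carry_out:
  increments: "0 0 9 0.013 0.039 -0.01 0.087; 0 0 18 0.026 0.078 -0.02 0.06; 0 0 27 0.039 0.116 -0.03 0.04; 0 0 36 0.052 0.155 -0.03 0.032; 0 0 45 0.065 0.194 -0.03 0.032"

```text
time: 5.82
ee_pos: [0.4209, 0.0815, 0.1634]
eef_rot: [0.897, -0.443, 0.001, -0.002]
ft_force: [-0.2, -0.9, -0.2]
width: 0.0546
```

Run:
```python
from h import *
st()
c=tr(T0,[0,-.1615,0])
plan(lerp([c[0],c[1],.16],down(-97.2),5))
```

```text
t 5.83 p [0.4209 0.0815 0.1634] x [ 0.608 -0.794 -0.001] z [ 0.003  0.003 -1.   ] F [-0.2 -0.9 -0.2] w 0.0546 q [ 0.48 -0.03 -0.75  2.   -0.03  1.16 -1.18]
-0.0 0.0 8.9 0.036 0.018 0.001
-0.1 0.1 17.9 0.073 0.036 0.001
-0.1 0.1 26.8 0.109 0.054 0.002
-0.2 0.1 35.7 0.145 0.072 0.002
-0.2 0.1 44.6 0.182 0.090 0.003
```

Request:
carry_out:
  increments: "0 0 9 0.036 0.018 0 0.032; 0 0 18 0.073 0.036 0 0.032; 0 0 27 0.109 0.054 0 0.032; 0 0 36 0.145 0.072 0 0.032; 0 0 44.5 0.182 0.090 0 0.032"

```text
time: 6.45
ee_pos: [0.4603, -0.119, 0.163]
eef_rot: [-0.66, 0.751, -0.0, 0.002]
ft_force: [0.0, 0.4, 0.9]
width: 0.0322
```

```bash
cat >> h.py <<'E'
def arc(phi,tip=.014,rad=.1615,rt=-97.2,dx=0,extra=0):
    """TCP pose with strip held: at phi=0 TCP is `tip` below board mid-plane(z=.024)"""
    a=np.radians(phi); 
    # in-plane: (y,z) rel axis at phi=0: (-rad, -.003-tip); rotate about -x by phi
    y,z=-rad,-.003-tip
    Y=y*np.cos(a)+z*np.sin(a); Z=-y*np.sin(a)+z*np.cos(a)
    return tr(T0,[dx,Y,.027+Z+extra]), tilt(down(rt),phi)
E
python3 - <<'E'
from h import *
st()
for f in (0,20,40,60,90): print(f,arc(f)[0].round(3),arc(f)[1].as_matrix()[:,2].round(2))
print(); 
plan([(arc(f,extra=.14)[0]-arc(0,extra=.0)[0]+r.read_state()["ee_pos"]-[0,0,.14],arc(f)[1]) for f in (10,20,30,40,50)])
E
```

```text
t 6.45 p [ 0.4603 -0.119   0.163 ] x [-0.128 -0.992 -0.003] z [ 0.004  0.003 -1.   ] F [0.  0.4 0.9] w 0.0322 q [ 0.68  0.08 -0.54  1.9   0.04  1.17 -1.57]
0 [ 0.46  -0.118  0.01 ] [ 0.  0. -1.]
20 [ 0.46  -0.114  0.066] [-0.04 -0.34 -0.94]
40 [ 0.463 -0.091  0.118] [-0.08 -0.64 -0.77]
60 [ 0.468 -0.052  0.158] [-0.11 -0.86 -0.5 ]
90 [0.478 0.026 0.188] [-0.13 -0.99  0.  ]

-0.2 10.2 -0.2 0.000 -0.000 -0.028
-0.2 20.2 -0.2 -0.004 -0.000 -0.056
-0.2 30.2 -0.2 -0.013 -0.000 -0.083
-0.2 40.2 -0.2 -0.027 -0.000 -0.108
-0.1 50.2 -0.2 -0.045 -0.000 -0.130
```

Rehearsing the lifting arc in the air.

Request:
carry_out:
  increments: "0 10 0 0 0 -0.028 0.032; 0 20 0 -0.004 0 -0.056 0.032; 0 30 0 -0.013 0 -0.083 0.032; 0 40 0 -0.027 0 -0.108 0.032; 0 50 0 -0.045 0 -0.130 0.032"

```text
time: 7.08
ee_pos: [0.466, -0.0742, 0.2952]
eef_rot: [-0.597, 0.681, -0.282, -0.316]
ft_force: [0.2, -0.9, -1.8]
width: 0.032
```

Run:
```python
from h import *
st()
plan([(arc(f,extra=.14)[0],arc(f)[1]) for f in (57,64,71,78,85)])
```

```text
t 7.08 p [ 0.466  -0.0742  0.2952] x [-0.088 -0.635  0.767] z [-0.093 -0.762 -0.641] F [ 0.2 -0.9 -1.8] w 0.032 q [ 0.21  0.26 -0.76  1.74  0.83  1.83 -2.33]
-0.2 6.9 -0.5 -0.012 0.001 -0.011
-0.1 13.9 -0.5 -0.013 0.001 -0.030
-0.1 20.9 -0.5 -0.017 0.001 -0.050
-0.1 27.9 -0.5 -0.023 0.001 -0.069
-0.0 34.9 -0.5 -0.032 0.001 -0.087
```

50° tilt is reachable. Returning and descending onto the strip.

Run:
```python
from h import *
plan(lerp(np.array(arc(0)[0])+[0,0,.06],arc(0)[1],5))
```

```text
-0.1 -10.0 -0.1 -0.029 0.000 0.036
-0.1 -20.0 -0.1 -0.058 0.001 0.071
-0.2 -30.1 -0.2 -0.087 0.001 0.107
-0.3 -40.1 -0.3 -0.116 0.002 0.142
-0.4 -50.1 -0.4 -0.145 0.002 0.178
```

Request:
carry_out:
  increments: "0 -10 0 -0.029 0 0.036 0.032; 0 -20 0 -0.058 0.001 0.071 0.032; 0 -30 0 -0.087 0.001 0.107 0.032; 0 -40 0 -0.116 0.002 0.142 0.032; 0 -50 0 -0.145 0.002 0.178 0.032"

```text
time: 7.7
ee_pos: [0.4611, -0.118, 0.0699]
eef_rot: [-0.66, 0.751, -0.004, 0.005]
ft_force: [-0.2, 0.1, -0.6]
width: 0.0321
```

Run:
```python
from h import *
st()
p,d=r.camera("scene"); cv2.imwrite("pics/s2.png",cv2.resize(p[140:290,250:450],None,fx=4,fy=4,interpolation=cv2.INTER_CUBIC))
plan(lerp(np.array(arc(0)[0]),arc(0)[1],5))
```

```text
t 7.7 p [ 0.4611 -0.118   0.0699] x [-0.129 -0.992 -0.001] z [ 0.013 -0.    -1.   ] F [-0.2  0.1 -0.6] w 0.0321 q [ 0.75  0.21 -0.64  2.    0.15  0.97 -1.66]
-0.1 0.1 -0.1 -0.001 -0.000 0.011
-0.1 0.2 -0.3 -0.002 -0.001 0.022
-0.2 0.3 -0.4 -0.003 -0.001 0.033
-0.3 0.4 -0.5 -0.005 -0.002 0.044
-0.3 0.5 -0.6 -0.006 -0.002 0.054
```

View pics/s2.png

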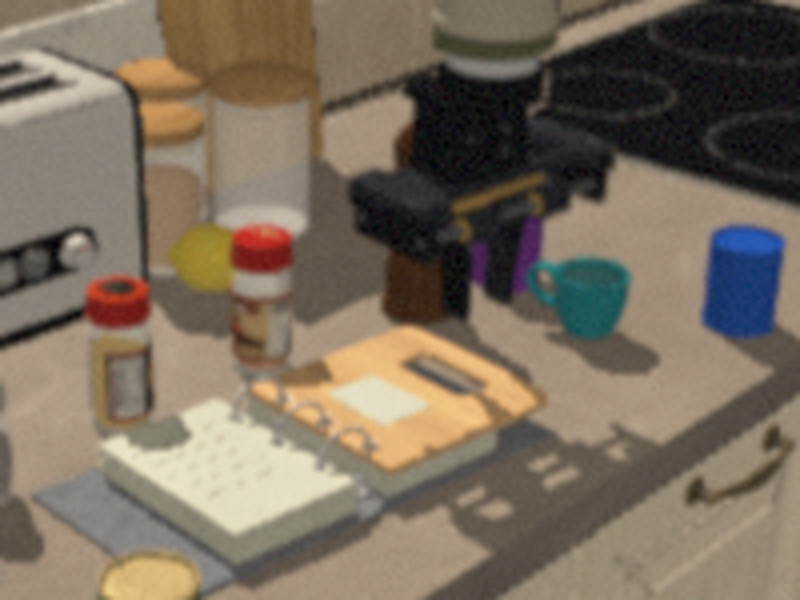

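Run:
```python
from h import *
st(); 
print(proj("scene",r.read_state()["ee_pos"]),proj("scene",tr(T0,[0,-.1615,.027])))
p,d=r.camera("scene"); cv2.imwrite("pics/s3.png",cv2.resize(p[140:290,250:450],None,fx=4,fy=4,interpolation=cv2.INTER_CUBIC))
st()
plan(lerp(np.array(arc(0)[0]),arc(0)[1],5))
```

```text
t 7.75 p [ 0.4568 -0.1233  0.0643] x [-0.137 -0.991 -0.009] z [ 0.007  0.008 -1.   ] F [-5.4 -7.4 -4.5] w 0.0321 q [ 0.76  0.21 -0.63  2.    0.14  0.96 -1.65]
[371.27954718 217.8457913 ] [368.52090502 229.78448274]
t 7.8 p [ 0.4565 -0.1223  0.0661] x [-0.138 -0.99  -0.002] z [ 0.003  0.001 -1.   ] F [ 0.2 -0.6 -0.3] w 0.032 q [ 0.75  0.21 -0.63  2.    0.15  0.97 -1.66]
-0.0 0.0 -0.1 -0.001 -0.001 0.011
-0.1 0.0 -0.3 -0.002 -0.001 0.022
-0.1 0.1 -0.4 -0.003 -0.002 0.034
-0.1 0.1 -0.6 -0.004 -0.002 0.045
-0.2 0.1 -0.7 -0.005 -0.003 0.056
```

View pics/s3.png

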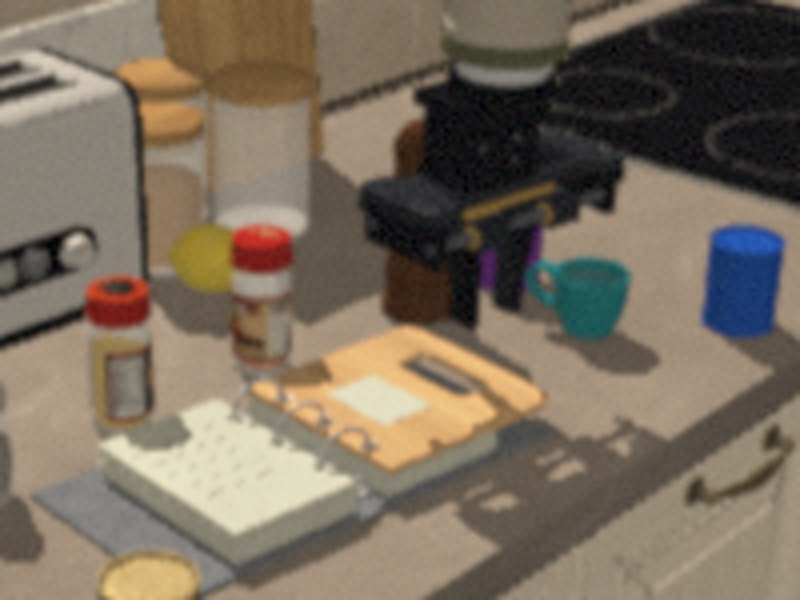

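The fingertips at crop (465,320)/(510,305) straddle the strip line, which agrees with the projection. Descending to just above the board with the correction.

Request:
carry_out:
  increments: "0 0 -0.5 -0.003 -0.003 0.010 0.032; 0 0 -0.5 -0.005 -0.003 0.02 0.032; 0 0 -0.5 -0.005 -0.003 0.03 0.032; 0 0 -0.5 -0.005 -0.003 0.03 0.032; 0 0 -0.5 -0.005 -0.003 0.03 0.032"

```text
time: 8.43
ee_pos: [0.4606, -0.1174, 0.0364]
eef_rot: [-0.66, 0.751, -0.001, 0.002]
ft_force: [0.6, -0.3, 1.0]
width: 0.0321
```

Run:
```python
from h import *
st()
p,d=r.camera("scene"); cv2.imwrite("pics/s4.png",cv2.resize(p[180:270,320:440],None,fx=6,fy=6,interpolation=cv2.INTER_CUBIC))
p,d=r.camera("top"); cv2.imwrite("pics/t4.png",cv2.resize(p[200:290,310:430],None,fx=6,fy=6,interpolation=cv2.INTER_CUBIC))
plan(lerp(np.array(arc(0)[0]),arc(0)[1],5))
```

```text
t 8.43 p [ 0.4606 -0.1174  0.0364] x [-0.128 -0.992 -0.002] z [ 0.003  0.001 -1.   ] F [ 0.6 -0.3  1. ] w 0.0321 q [ 0.73  0.27 -0.63  2.02  0.2   0.91 -1.7 ]
-0.0 0.0 -0.0 -0.000 0.000 0.005
-0.1 0.0 -0.1 -0.000 0.000 0.011
-0.1 0.0 -0.1 -0.000 0.000 0.016
-0.2 0.1 -0.2 -0.000 0.001 0.021
-0.2 0.1 -0.2 -0.000 0.001 0.027
```

View pics/s4.png

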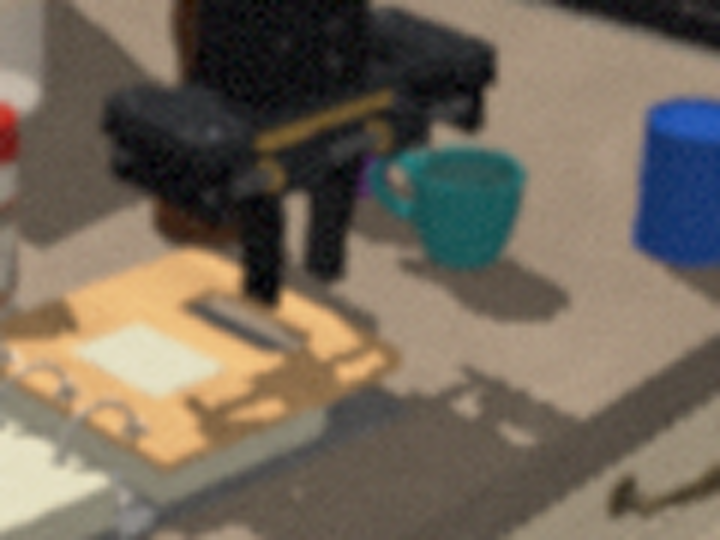

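View pics/t4.png

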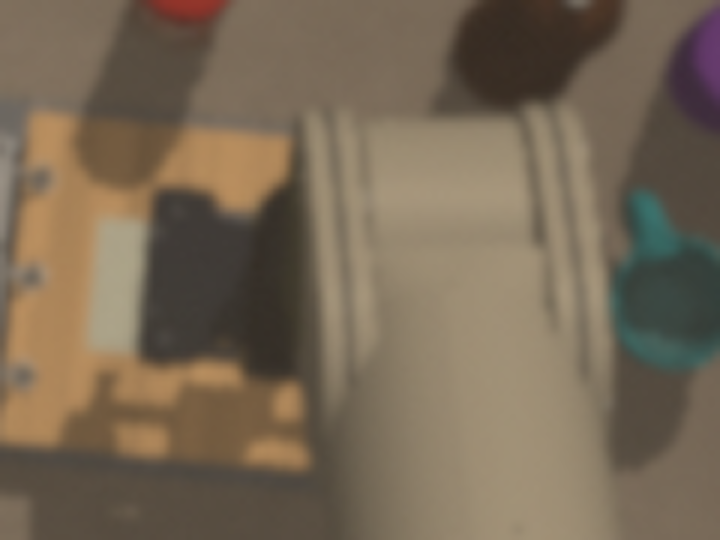

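The inner finger (crop 262,290) is over the slot and the outer one is beyond the edge. Descending.

Request:
carry_out:
  increments: "0 0 0 0 0 0.006 0.032; 0 0 0 0 0 0.012 0.032; 0 0 0 0 0 0.018 0.032; 0 0 0 0 0 0.024 0.032; 0 0 0 0 0 0.0255 0.032"

```text
time: 9.15
ee_pos: [0.4604, -0.1175, 0.0105]
eef_rot: [-0.66, 0.751, -0.0, 0.001]
ft_force: [0.4, 0.3, 0.2]
width: 0.0322
```

Run:
```python
from h import *
st()
```

```text
t 9.15 p [ 0.4604 -0.1175  0.0105] x [-0.129 -0.992 -0.002] z [ 0.003  0.001 -1.   ] F [0.4 0.3 0.2] w 0.0322 q [ 0.71  0.31 -0.61  2.03  0.23  0.86 -1.73]
```

No contact forces on the way down. Closing on the strip.

Request:
carry_out:
  increments: "0 0 0 0 0 0 0.015; 0 0 0 0 0 0 0.015; 0 0 0 0 0 0 0.015; 0 0 0 0 0 0 0.015; 0 0 0 0 0 0 0.015"
  squeeze: 40

```text
time: 9.78
ee_pos: [0.4606, -0.1155, 0.0104]
eef_rot: [-0.661, 0.751, 0.0, 0.002]
ft_force: [0.7, 7.3, -1.8]
width: 0.0202
```

Run:
```python
from h import *
st()
s=r.read_state()
print(np.linalg.inv(T0)@np.append(s["ee_pos"],1))
plan([arc(f) for f in (3,6,10,15,20)])
```

```text
t 9.78 p [ 0.4606 -0.1155  0.0104] x [-0.127 -0.992 -0.004] z [ 0.003  0.003 -1.   ] F [ 0.7  7.3 -1.8] w 0.0202 q [ 0.71  0.31 -0.61  2.03  0.23  0.86 -1.73]
[ 4.64877161e-04 -1.59418317e-01  1.04303530e-02  1.00000000e+00]
-0.1 3.2 -0.1 0.003 0.000 -0.008
-0.1 6.2 -0.1 0.003 0.000 -0.017
-0.1 10.2 -0.1 0.002 0.000 -0.028
-0.1 15.2 -0.1 0.001 0.000 -0.042
-0.1 20.2 -0.1 -0.002 0.000 -0.056
```

Gripped at 20 mm width, with the strip centre about 2 mm left of my fit. I'll correct the binder frame, then lift.

```bash
sed -i 's/T0=B(.4802,.0427,YAW)/T0=B(.4804,.0446,YAW)/' h.py
python3 - <<'E'
from h import *
plan([arc(f) for f in (3,6,10,15,20)])
E
```

```text
-0.1 3.2 -0.1 0.001 0.000 -0.008
-0.1 6.2 -0.1 0.001 0.000 -0.017
-0.1 10.2 -0.1 0.001 0.000 -0.028
-0.1 15.2 -0.1 -0.001 0.000 -0.042
-0.1 20.2 -0.1 -0.004 0.000 -0.056
```

Request:
carry_out:
  increments: "0 3 0 0.001 0 -0.008 0.015; 0 6 0 0.001 0 -0.017 0.015; 0 10 0 0.001 0 -0.028 0.015; 0 15 0 -0.001 0 -0.042 0.015; 0 20 0 -0.004 0 -0.056 0.015"

```text
time: 10.4
ee_pos: [0.4612, -0.1114, 0.0671]
eef_rot: [-0.65, 0.74, -0.116, -0.129]
ft_force: [-1.5, 3.6, -3.4]
width: 0.0203
```

Run:
```python
from h import *
st()
p,d=r.camera("scene"); cv2.imwrite("pics/s5.png",cv2.resize(p[140:290,250:450],None,fx=4,fy=4,interpolation=cv2.INTER_CUBIC))
st()
plan([arc(f) for f in (25,30,36,43,50)])
```

```text
t 10.4 p [ 0.4612 -0.1114  0.0671] x [-0.121 -0.932  0.341] z [-0.04  -0.338 -0.94 ] F [-1.5  3.6 -3.4] w 0.0203 q [ 0.44  0.25 -0.6   2.01  0.54  1.09 -2.15]
t 10.45 p [ 0.4612 -0.1108  0.0685] x [-0.118 -0.931  0.346] z [-0.04  -0.344 -0.938] F [-4.6 -6.8  4.1] w 0.02 q [ 0.44  0.25 -0.6   2.01  0.55  1.1  -2.15]
-0.2 4.7 -0.0 0.001 0.000 -0.012
-0.2 9.7 -0.1 0.001 0.000 -0.026
-0.2 15.7 -0.1 -0.001 0.000 -0.043
-0.2 22.7 -0.1 -0.006 0.000 -0.062
-0.2 29.7 -0.1 -0.013 0.000 -0.081
```

View pics/s5.png

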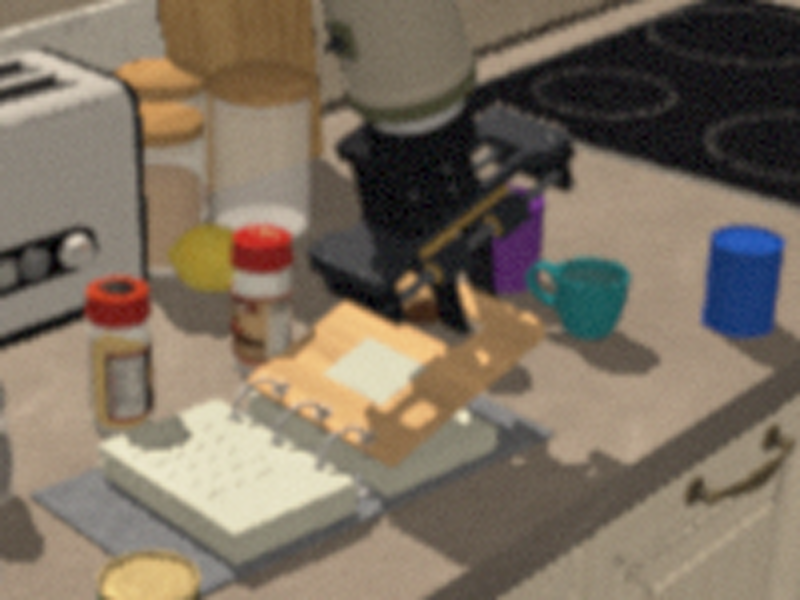

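The board rises with the gripper, at about 20°. Continuing in smaller steps and watching joint 7.

Request:
carry_out:
  increments: "0 4 0 0.001 0 -0.010 0.015; 0 7 0 0.001 0 -0.019 0.015; 0 10 0 0.001 0 -0.027 0.015; 0 13 0 0 0 -0.035 0.015; 0 16 0 -0.001 0 -0.044 0.015"

```text
time: 11.08
ee_pos: [0.4632, -0.0941, 0.1094]
eef_rot: [-0.628, 0.713, -0.207, -0.232]
ft_force: [0.2, 2.1, -3.8]
width: 0.0204
```

Run:
```python
from h import *
st()
plan([arc(f) for f in (39,42,45,48,51)])
```

```text
t 11.07 p [ 0.4632 -0.0941  0.1094] x [-0.102 -0.8    0.592] z [-0.071 -0.587 -0.806] F [ 0.2  2.1 -3.8] w 0.0204 q [ 0.23  0.31 -0.62  1.95  0.74  1.37 -2.41]
-0.2 2.7 -0.1 0.001 0.000 -0.007
-0.2 5.7 -0.1 0.001 0.000 -0.015
-0.2 8.7 -0.1 0.001 0.000 -0.024
-0.2 11.7 -0.1 0.000 0.000 -0.032
-0.2 14.7 -0.1 -0.001 0.000 -0.041
```

Request:
carry_out:
  increments: "0 2 0 0.001 0 -0.005 0.015; 0 4 0 0.001 0 -0.010 0.015; 0 5 0 0.001 0 -0.014 0.015; 0 6 0 0.001 0 -0.017 0.015; 0 7 0 0.001 0 -0.019 0.015"

```text
time: 11.7
ee_pos: [0.4645, -0.0837, 0.1253]
eef_rot: [-0.614, 0.697, -0.245, -0.276]
ft_force: [0.2, 2.3, -3.0]
width: 0.0202
```

Run:
```python
from h import *
st()
def piv(f,f0):  # board angle f with tool kept at f0: grip point on strip
    p0,Rf=arc(f); g=p0-Rf.as_matrix()[:,2]*.014
    R0=arc(f0)[1]; return g+R0.as_matrix()[:,2]*.014,R0
plan([piv(f,43.5) for f in (46,50,54,58,62)])
```

```text
t 11.7 p [ 0.4645 -0.0837  0.1253] x [-0.093 -0.722  0.686] z [-0.083 -0.681 -0.728] F [ 0.2  2.3 -3. ] w 0.0202 q [ 0.14  0.37 -0.61  1.92  0.81  1.5  -2.49]
-0.2 0.2 -0.1 0.000 0.000 -0.008
-0.2 0.2 -0.1 -0.001 0.000 -0.019
-0.2 0.2 -0.1 -0.002 0.000 -0.030
-0.2 0.2 -0.1 -0.004 0.000 -0.041
-0.2 0.2 -0.1 -0.008 0.000 -0.052
```

Joint 7 is near its range, so I'll keep the tool tilt fixed. With a light squeeze the strip should pivot in the pads for the next degrees.

Request:
carry_out:
  increments: "0 0 0 0 0 -0.008 0.015; 0 0 0 -0.001 0 -0.016 0.015; 0 0 0 -0.002 0 -0.024 0.015; 0 0 0 -0.003 0 -0.032 0.015; 0 0 0 -0.004 0 -0.040 0.015"
  squeeze: 12

```text
time: 12.32
ee_pos: [0.4682, -0.0532, 0.152]
eef_rot: [-0.614, 0.697, -0.245, -0.276]
ft_force: [0.6, -1.6, -2.9]
width: 0.021
```

Run:
```python
from h import *
st()
p,d=r.camera("scene"); cv2.imwrite("pics/s6.png",cv2.resize(p[140:290,250:450],None,fx=4,fy=4,interpolation=cv2.INTER_CUBIC))
```

```text
t 12.32 p [ 0.4682 -0.0532  0.152 ] x [-0.093 -0.722  0.686] z [-0.083 -0.681 -0.728] F [ 0.6 -1.6 -2.9] w 0.021 q [ 0.1   0.36 -0.63  1.86  0.77  1.57 -2.49]
```

View pics/s6.png

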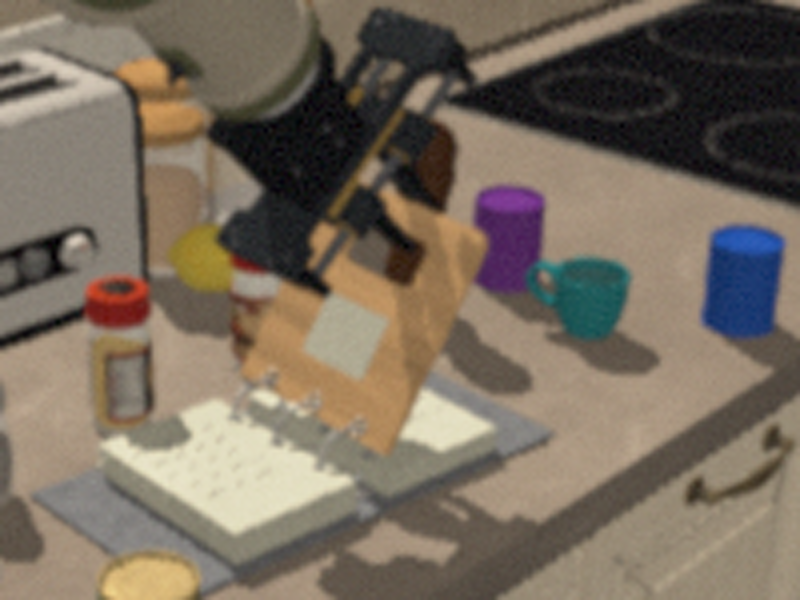

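The board is at about 57° and pivots in the pads as intended. A little further.

Run:
```python
from h import *
def piv(f,f0):
    p0,Rf=arc(f); g=p0-Rf.as_matrix()[:,2]*.014
    R0=arc(f0)[1]; return g+R0.as_matrix()[:,2]*.014,R0
st()
plan([piv(f,43.3) for f in (58,60,62,64,66)])
```

```text
t 12.38 p [ 0.4684 -0.0523  0.1526] x [-0.093 -0.722  0.685] z [-0.082 -0.68  -0.728] F [-2.6 -0.5  2.1] w 0.0204 q [ 0.1   0.36 -0.64  1.86  0.77  1.57 -2.49]
-0.2 0.0 -0.1 -0.000 0.000 0.000
-0.2 0.0 -0.1 -0.002 0.000 -0.005
-0.2 0.0 -0.1 -0.003 0.000 -0.010
-0.2 0.0 -0.1 -0.005 0.000 -0.016
-0.2 0.0 -0.1 -0.007 0.000 -0.021
```

Request:
carry_out:
  increments: "0 0 0 -0.001 0 -0.005 0.015; 0 0 0 -0.003 0 -0.010 0.015; 0 0 0 -0.005 0 -0.016 0.015; 0 0 0 -0.007 0 -0.021 0.015; 0 0 0 -0.007 0 -0.021 0.015"

```text
time: 13.0
ee_pos: [0.4708, -0.0328, 0.1641]
eef_rot: [-0.614, 0.697, -0.246, -0.275]
ft_force: [-2.0, -3.7, 8.4]
width: 0.0204
```

Run:
```python
from h import *
st()
```

```text
t 13.0 p [ 0.4708 -0.0328  0.1641] x [-0.094 -0.721  0.686] z [-0.082 -0.681 -0.727] F [-2.  -3.7  8.4] w 0.0204 q [ 0.08  0.37 -0.65  1.83  0.76  1.61 -2.5 ]
```

Opening and backing out along the finger axis.

Request:
carry_out:
  increments: "0 0 0 0 0 0 0.031; 0 0 0 0 0 0 0.031; 0 0 0 0 0 -0.012 0.031; 0 0 0 0 0 -0.030 0.031; 0 0 0 0 0 -0.055 0.031"

```text
time: 13.62
ee_pos: [0.4754, 0.0058, 0.2052]
eef_rot: [-0.614, 0.697, -0.246, -0.275]
ft_force: [1.3, 0.3, -0.5]
width: 0.0311
```

Run:
```python
from h import *
st()
p,d=r.camera("scene"); cv2.imwrite("pics/s7.png",cv2.resize(p[120:280,250:450],None,fx=4,fy=3.75,interpolation=cv2.INTER_CUBIC))
st()
```

```text
t 13.62 p [0.4754 0.0058 0.2052] x [-0.094 -0.722  0.686] z [-0.082 -0.681 -0.728] F [ 1.3  0.3 -0.5] w 0.0311 q [ 0.03  0.36 -0.67  1.74  0.73  1.72 -2.49]
t 13.68 p [0.4764 0.0087 0.2073] x [-0.094 -0.723  0.684] z [-0.078 -0.68  -0.729] F [-1.2  1.7  1.6] w 0.0311 q [ 0.03  0.36 -0.67  1.74  0.73  1.72 -2.49]
```

View pics/s7.png

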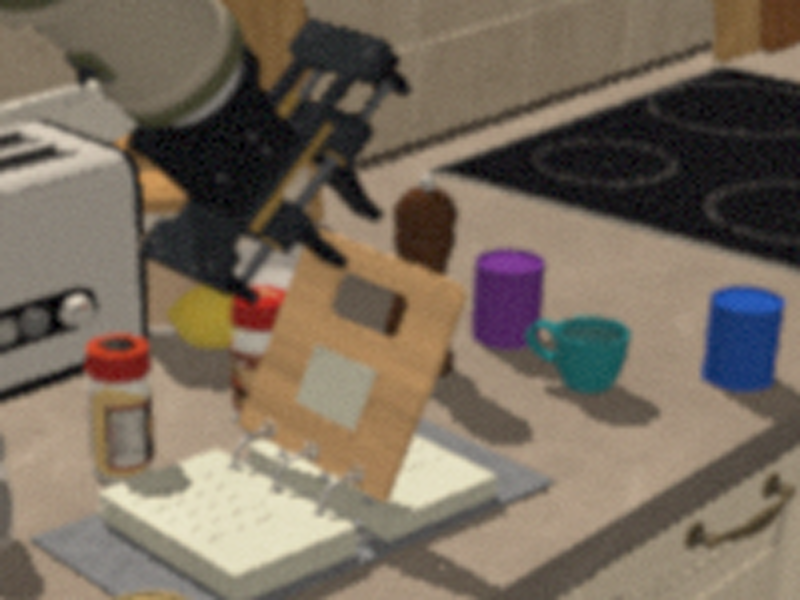

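The board stands by itself at about 66°. Next I'll go over it to its right side with closed fingers, tool upright, off the slot (x_b=-55 mm), and push it over.

```bash
cat >> h.py <<'E'
def bp(x,y,z): return tr(T0,[x,y,z])
def bpos(): 
    s=r.read_state()["ee_pos"]; return (np.linalg.inv(T0)@np.append(s,1))[:3].round(4)
E
python3 - <<'E'
from h import *
D=down(-97.2)
print(bpos())
Rc=R.from_quat(r.read_state()["eef_rot"])
rows=[]
tg=[(0,-.03,.24,36),(-.01,-.03,.275,27),(-.025,-.05,.28,18),(-.04,-.09,.28,9),(-.055,-.125,.28,0)]
plan([(bp(x,y,z),tilt(D,f)) for x,y,z,f in tg])
E
```

```text
[ 0.0005 -0.0361  0.2073]
-0.5 -7.2 -0.1 0.018 0.000 -0.028
-0.5 -16.2 -0.1 0.042 0.010 -0.054
-0.5 -25.2 -0.0 0.060 0.025 -0.044
-0.5 -34.2 0.0 0.089 0.040 -0.016
-0.5 -43.2 0.1 0.115 0.055 0.007
```

Request:
carry_out:
  increments: "0 -7 0 0.018 0 -0.028 0.0; 0 -16 0 0.042 0.01 -0.054 0.0; 0 -25 0 0.060 0.025 -0.044 0; 0 -34 0 0.089 0.040 -0.016 0; 0 -43 0 0.115 0.055 0.007 0"
  squeeze: 20

```text
time: 14.3
ee_pos: [0.4104, -0.0732, 0.2821]
eef_rot: [-0.663, 0.749, -0.005, 0.005]
ft_force: [0.9, -1.1, -0.7]
width: 0.0005
```

Run:
```python
from h import *
D=down(-97.2)
st();print(bpos())
tg=[(-.055,-.125,.24),(-.055,-.125,.20),(-.055,-.125,.165),(-.055,-.115,.160),(-.055,-.105,.160)]
plan([(bp(*t),D) for t in tg])
```

```text
t 14.3 p [ 0.4104 -0.0732  0.2821] x [-0.121 -0.993 -0.001] z [ 0.013 -0.001 -1.   ] F [ 0.9 -1.1 -0.7] w 0.0005 q [ 0.55 -0.16 -0.42  1.86 -0.07  1.42 -1.55]
[-0.0546 -0.1257  0.2821]
-0.7 0.0 0.3 -0.001 0.001 0.042
-0.7 0.0 0.3 -0.001 0.001 0.082
-0.7 0.0 0.3 -0.001 0.002 0.117
-0.7 0.0 0.3 -0.011 0.002 0.122
-0.7 0.0 0.3 -0.021 0.002 0.122
```

Request:
carry_out:
  increments: "-0.7 0 0 0 0.001 0.042 0; -0.7 0 0 0 0.001 0.082 0; -0.7 0 0 0 0.002 0.117 0; -0.7 0 0 -0.01 0.002 0.122 0; -0.7 0 0 -0.021 0.002 0.122 0"

```text
time: 14.92
ee_pos: [0.4132, -0.051, 0.1612]
eef_rot: [-0.663, 0.748, -0.0, 0.001]
ft_force: [-0.1, 0.2, 0.2]
width: 0.0003
```

Run:
```python
from h import *
D=down(-97.2)
st();print(bpos())
p,d=r.camera("scene"); cv2.imwrite("pics/s8.png",cv2.resize(p[120:280,250:450],None,fx=4,fy=3.75,interpolation=cv2.INTER_CUBIC))
tg=[(-.055,-.09,.160),(-.055,-.07,.165),(-.055,-.05,.170),(-.055,-.03,.170),(-.055,-.01,.170)]
plan([(bp(*t),D) for t in tg])
```

```text
t 14.93 p [ 0.4132 -0.051   0.1612] x [-0.12  -0.993 -0.001] z [ 0.002  0.001 -1.   ] F [-0.1  0.2  0.2] w 0.0003 q [ 0.52 -0.07 -0.48  2.03 -0.03  1.16 -1.64]
[-0.0546 -0.1033  0.1612]
-0.2 0.1 0.4 -0.012 0.001 0.002
-0.2 0.1 0.4 -0.032 0.000 -0.003
-0.2 0.1 0.4 -0.052 0.000 -0.008
-0.2 0.1 0.4 -0.072 0.000 -0.008
-0.2 0.1 0.4 -0.092 -0.000 -0.008
```

View pics/s8.png

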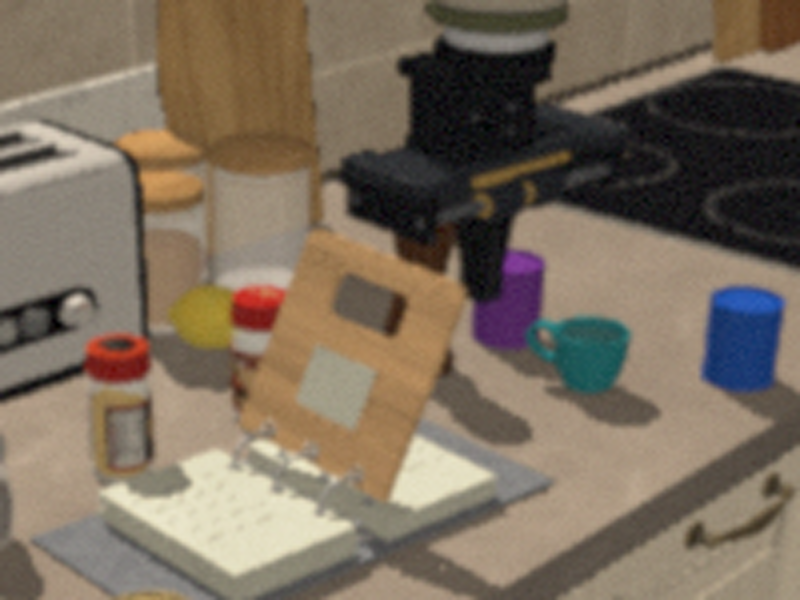

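The fingers are just right of the board's near edge corner, with the gripper body above the edge. Pushing left.

Request:
carry_out:
  increments: "0 0 0 -0.012 0.001 0 0; 0 0 0 -0.030 0 -0.003 0; 0 0 0 -0.048 0 -0.008 0; 0 0 0 -0.068 0 -0.008 0; 0 0 0 -0.090 0 -0.008 0"

```text
time: 15.6
ee_pos: [0.4252, 0.0409, 0.1712]
eef_rot: [-0.664, 0.748, -0.002, 0.002]
ft_force: [0.7, -0.7, 0.7]
width: 0.0002
```

Run:
```python
from h import *
D=down(-97.2)
st();print(bpos())
p,d=r.camera("scene"); cv2.imwrite("pics/s9.png",cv2.resize(p[120:280,250:450],None,fx=4,fy=3.75,interpolation=cv2.INTER_CUBIC))
tg=[(-.055,.01,.172),(-.055,.03,.172),(-.055,.05,.165),(-.055,.07,.155),(-.055,.09,.140)]
plan([(bp(*t),D) for t in tg])
```

```text
t 15.6 p [0.4252 0.0409 0.1712] x [-0.118 -0.993 -0.001] z [ 0.005  0.    -1.   ] F [ 0.7 -0.7  0.7] w 0.0002 q [ 0.42 -0.05 -0.6   2.   -0.03  1.18 -1.86]
[-0.0543 -0.0107  0.1712]
-0.3 0.1 0.6 -0.018 0.000 -0.001
-0.3 0.1 0.6 -0.038 0.000 -0.001
-0.3 0.1 0.6 -0.058 -0.000 0.006
-0.3 0.1 0.6 -0.078 -0.000 0.016
-0.3 0.1 0.6 -0.098 -0.000 0.031
```

View pics/s9.png

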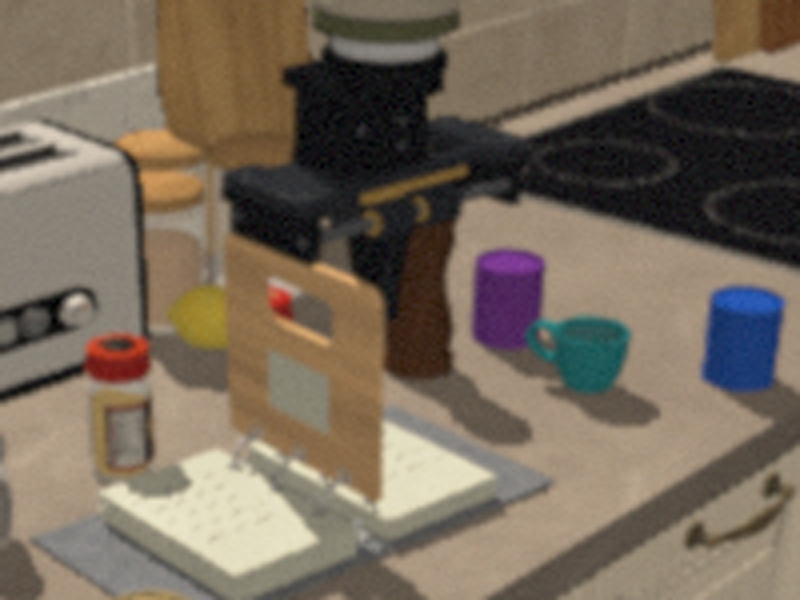

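The board is upright at about 93°. Continuing the push to the left and down.

Request:
carry_out:
  increments: "0 0 0 -0.018 0 -0.001 0; 0 0 0 -0.038 0 -0.001 0; 0 0 0 -0.058 0 0.006 0; 0 0 0 -0.078 0 0.016 0; 0 0 0 -0.098 0 0.031 0"

```text
time: 16.27
ee_pos: [0.4375, 0.1421, 0.1413]
eef_rot: [-0.665, 0.747, -0.002, 0.003]
ft_force: [-0.3, -0.8, -0.2]
width: 0.0005
```

Run:
```python
from h import *
D=down(-97.2)
st();print(bpos())
p,d=r.camera("scene"); cv2.imwrite("pics/s10.png",cv2.resize(p[120:280,250:450],None,fx=4,fy=3.75,interpolation=cv2.INTER_CUBIC))
def q(f,rho=.155):
    a=np.radians(f); return (-.055,-rho*np.cos(a)-.006*np.sin(a)-.015,.027+rho*np.sin(a)-.006*np.cos(a))
plan([(bp(*q(f)),D) for f in (138,146,154,161,167)])
```

```text
t 16.27 p [0.4375 0.1421 0.1413] x [-0.115 -0.993 -0.002] z [ 0.008  0.002 -1.   ] F [-0.3 -0.8 -0.2] w 0.0005 q [ 0.29  0.08 -0.72  1.96  0.06  1.12 -2.14]
[-0.0548  0.0913  0.1413]
-0.3 0.2 0.7 -0.003 -0.001 0.004
-0.3 0.2 0.7 -0.017 -0.001 0.021
-0.3 0.2 0.7 -0.028 -0.001 0.039
-0.3 0.2 0.7 -0.036 -0.001 0.056
-0.3 0.2 0.7 -0.041 -0.001 0.072
```

View pics/s10.png

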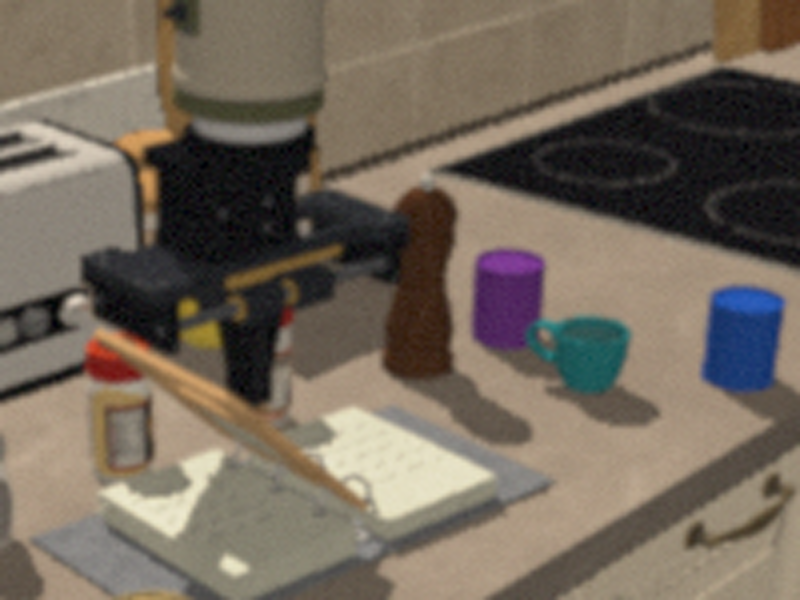

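The board now leans left at about 140° with the fingers on its under-face. Pressing it further down.

Request:
carry_out:
  increments: "0 0 0.7 -0.003 0 0.004 0; 0 0 0.7 -0.017 -0.001 0.021 0; 0 0 0.7 -0.028 -0.001 0.039 0; 0 0 0.7 -0.036 -0.001 0.056 0; 0 0 0.7 -0.041 -0.001 0.072 0"

```text
time: 16.95
ee_pos: [0.4429, 0.1851, 0.0675]
eef_rot: [-0.661, 0.75, -0.001, 0.003]
ft_force: [-0.7, -0.5, 0.3]
width: 0.0002
```

Run:
```python
from h import *
D=down(-97.2)
st();print(bpos())
def q(f,rho=.155):
    a=np.radians(f); return (-.055,-rho*np.cos(a)-.006*np.sin(a)-.015,.027+rho*np.sin(a)-.006*np.cos(a))
plan([(bp(*q(f)),D) for f in (171,174,176,178,180)])
```

```text
t 16.95 p [0.4429 0.1851 0.0675] x [-0.126 -0.992 -0.003] z [ 0.006  0.003 -1.   ] F [-0.7 -0.5  0.3] w 0.0002 q [ 0.18  0.24 -0.73  1.98  0.2   0.98 -2.34]
[-0.0548  0.1347  0.0675]
-0.4 0.2 -0.0 -0.002 0.000 0.010
-0.4 0.2 -0.0 -0.004 0.000 0.018
-0.4 0.2 -0.0 -0.004 0.000 0.024
-0.4 0.2 -0.0 -0.005 0.000 0.029
-0.4 0.2 -0.0 -0.005 0.000 0.035
```

Request:
carry_out:
  increments: "0 0 0 -0.002 0 0.010 0; 0 0 0 -0.004 0 0.018 0; 0 0 0 -0.005 0 0.026 0; 0 0 0 -0.005 0 0.033 0; 0 0 0 -0.005 0 0.037 0"

```text
time: 17.58
ee_pos: [0.4444, 0.1903, 0.0324]
eef_rot: [-0.661, 0.75, -0.002, 0.003]
ft_force: [-20.8, -9.9, 65.3]
width: 0.0005
```

Run:
```python
from h import *
st();print(bpos())
p,d=r.camera("scene"); cv2.imwrite("pics/s11.png",cv2.resize(p[160:310,220:420],None,fx=4,fy=4,interpolation=cv2.INTER_CUBIC))
st()
```

```text
t 17.57 p [0.4444 0.1903 0.0324] x [-0.126 -0.992 -0.002] z [ 0.007  0.001 -1.   ] F [-20.8  -9.9  65.3] w 0.0005 q [ 0.15  0.31 -0.71  2.    0.26  0.91 -2.4 ]
[-0.0541  0.14    0.0324]
t 17.62 p [0.4442 0.1903 0.0327] x [-0.126 -0.992 -0.001] z [ 0.007  0.001 -1.   ] F [-16.2  -7.5  41.5] w 0.0003 q [ 0.15  0.31 -0.71  2.    0.26  0.92 -2.4 ]
```

View pics/s11.png

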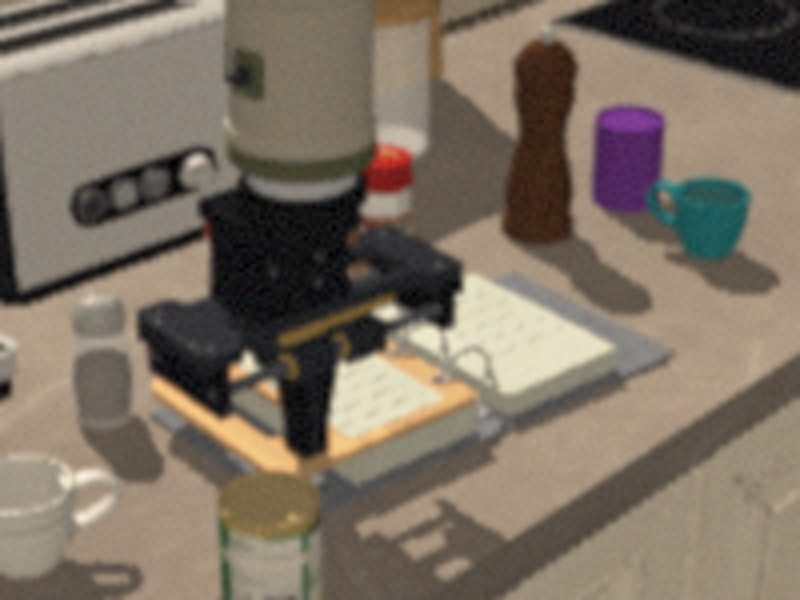

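The board is pressed flat (stop reached, 65 N at the wrist, easing off now). Moving up and on to the tin.

Run:
```python
from h import *
p=r.read_state()["ee_pos"]
D=[down(-97.2+9*k) for k in range(11)]
plan([(p+[0,0,.02],D[0]),(p+[0,0,.06],D[1]),(p+[0,0,.1],D[2]),(p+[-.01,.02,.12],D[3]),(p+[-.02,.04,.12],D[4])])
```

```text
-0.4 0.1 -0.1 -0.000 -0.000 -0.020
-0.4 0.1 -9.1 -0.000 -0.000 -0.060
-0.4 0.0 -18.1 -0.000 -0.001 -0.100
-0.4 -0.0 -27.1 -0.019 0.012 -0.120
-0.4 -0.0 -36.1 -0.037 0.024 -0.120
```

Request:
carry_out:
  increments: "0 0 0 0 0 -0.020 0; 0 0 -9 0 0 -0.060 0.02; 0 0 -18 0 0 -0.100 0.05; 0 0 -27 -0.019 0.012 -0.120 0.087; 0 0 -36 -0.037 0.024 -0.120 0.087"

```text
time: 18.25
ee_pos: [0.4251, 0.2306, 0.1543]
eef_rot: [0.862, -0.508, 0.004, -0.003]
ft_force: [-0.1, 1.0, -1.3]
width: 0.0324
```

Run:
```python
from h import *
p,d=r.camera("top"); cv2.imwrite("pics/t12.png",cv2.resize(p[190:310,190:350],None,fx=5,fy=5,interpolation=cv2.INTER_CUBIC))
p,d=r.camera("scene"); cv2.imwrite("pics/s12.png",cv2.resize(p[180:330,200:400],None,fx=4,fy=4,interpolation=cv2.INTER_CUBIC))
st()
plan(lerp([.3777,.2813,.125],down(-7.2),6))
```

```text
t 18.35 p [0.4235 0.2318 0.153 ] x [ 0.486 -0.874  0.003] z [ 0.008  0.001 -1.   ] F [-0.  -0.   0.5] w 0.0404 q [ 0.23  0.15 -0.87  1.89  0.13  1.16 -1.76]
-0.1 -0.1 -9.0 -0.011 0.003 0.005
-0.1 -0.1 -17.9 -0.022 0.005 0.009
-0.2 -0.2 -26.9 -0.033 0.008 0.014
-0.2 -0.2 -35.8 -0.044 0.011 0.018
-0.3 -0.3 -44.8 -0.055 0.013 0.023
-0.3 -0.3 -53.7 -0.066 0.016 0.028
```

View pics/t12.png

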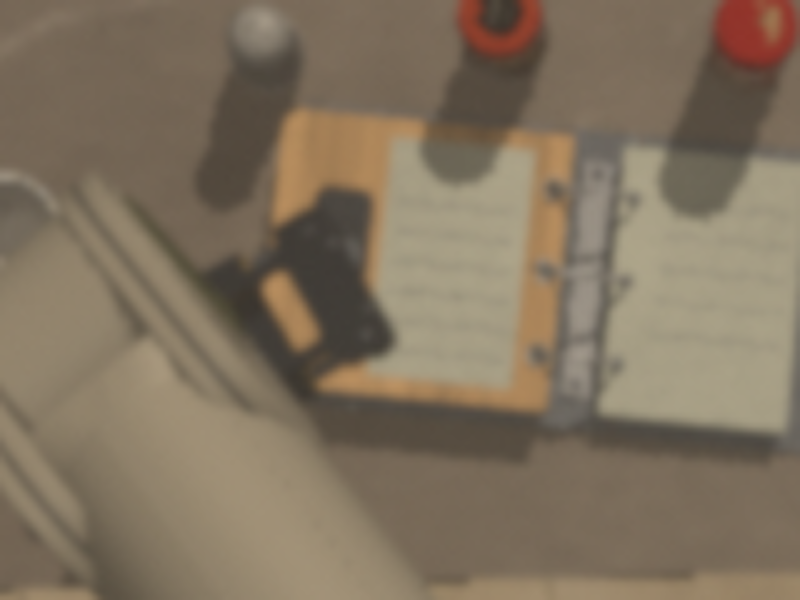

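View pics/s12.png

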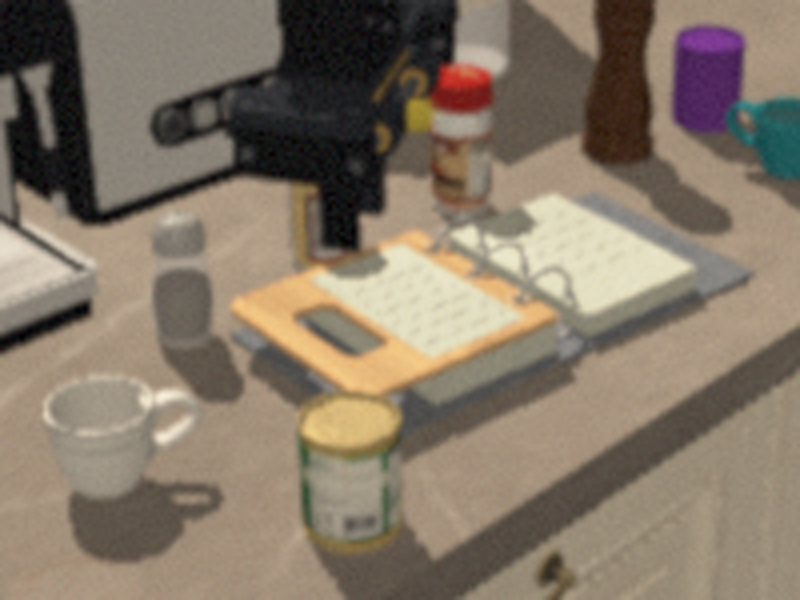

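The board lies flat on the left with its ruled face up (top crop 460,260). The tin is still upright at scene crop (350,470), undisturbed. Fetching it.

Request:
carry_out:
  increments: "0 0 -9 -0.011 0.003 0 0.087; 0 0 -18 -0.022 0.005 0 0.087; 0 0 -27 -0.033 0.008 0.005 0.087; 0 0 -36 -0.044 0.011 0.010 0.087; 0 0 -45 -0.055 0.013 0.015 0.087"

```text
time: 18.98
ee_pos: [0.3856, 0.2729, 0.1373]
eef_rot: [0.99, -0.138, 0.004, -0.001]
ft_force: [0.3, 0.7, 0.4]
width: 0.0847
```

Run:
```python
from h import *
st()
plan([([.3777,.2813,z],down(-7.2)) for z in (.125,.115,.10,.085,.075)])
```

```text
t 18.98 p [0.3856 0.2729 0.1373] x [ 0.962 -0.273  0.007] z [ 0.008  0.001 -1.   ] F [0.3 0.7 0.4] w 0.0847 q [ 0.22  0.17 -0.99  1.92  0.16  1.13 -1.11]
-0.1 -0.4 -8.7 -0.010 -0.006 0.012
-0.1 -0.4 -8.7 -0.010 -0.006 0.022
-0.1 -0.4 -8.7 -0.010 -0.006 0.037
-0.1 -0.4 -8.7 -0.010 -0.006 0.052
-0.1 -0.4 -8.7 -0.010 -0.006 0.062
```

Request:
carry_out:
  increments: "0 0 -8.5 -0.010 -0.006 0.010 0.087; 0 0 -8.5 -0.010 -0.006 0.020 0.087; 0 0 -8.5 -0.010 -0.006 0.030 0.087; 0 0 -8.5 -0.010 -0.006 0.034 0.087; 0 0 -8.5 -0.010 -0.006 0.034 0.087"

```text
time: 19.6
ee_pos: [0.378, 0.2812, 0.103]
eef_rot: [0.998, -0.065, 0.003, -0.0]
ft_force: [-0.1, -0.1, -0.1]
width: 0.0873
```

Run:
```python
from h import *
p,d=r.camera("scene"); cv2.imwrite("pics/s13.png",cv2.resize(p[220:340,220:380],None,fx=5,fy=5,interpolation=cv2.INTER_CUBIC))
st()
plan([([.3777,.2813,z],down(-7.2)) for z in (.085,.07,.05,.035,.03)])
```

```text
t 19.65 p [0.3781 0.2814 0.1033] x [ 0.992 -0.129  0.007] z [ 0.007  0.001 -1.   ] F [ 0.5  0.1 -0.3] w 0.0867 q [ 0.19  0.22 -1.    1.96  0.22  1.06 -1.04]
-0.1 -0.4 -0.2 -0.000 0.000 0.018
-0.1 -0.4 -0.2 -0.001 0.000 0.033
-0.1 -0.4 -0.2 -0.001 0.000 0.053
-0.1 -0.4 -0.2 -0.001 0.000 0.068
-0.1 -0.4 -0.2 -0.001 0.000 0.073
```

View pics/s13.png

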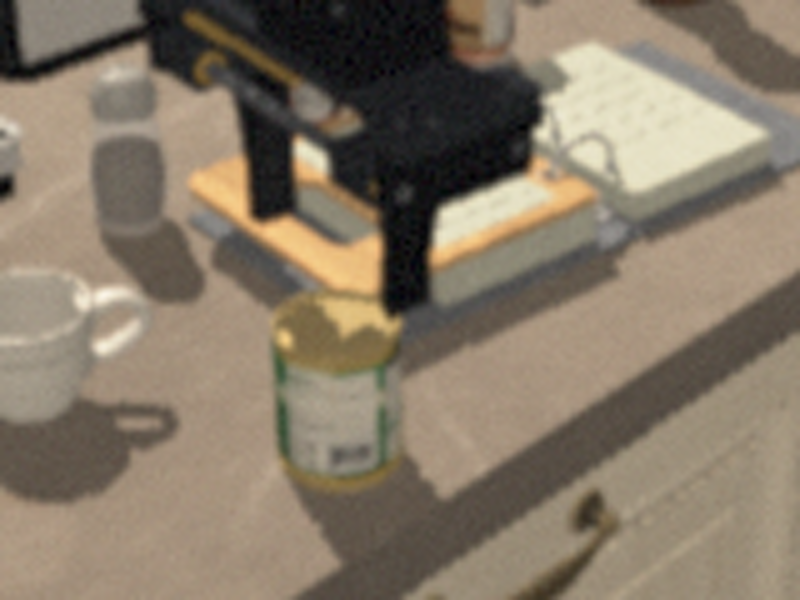

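The open fingers straddle the tin above its lid. Descending and gripping.

Request:
carry_out:
  increments: "0 0 0 0 0 0.018 0.087; 0 0 0 0 0 0.036 0.087; 0 0 0 0 0 0.054 0.087; 0 0 0 0 0 0.068 0.087; 0 0 0 0 0 0.073 0.087"

```text
time: 20.27
ee_pos: [0.378, 0.2813, 0.0291]
eef_rot: [0.998, -0.065, 0.003, -0.0]
ft_force: [-0.4, -0.2, 0.2]
width: 0.087
```

Request:
carry_out:
  increments: "0 0 0 0 0 0 0.05; 0 0 0 0 0 0 0.05; 0 0 0 0 0 0 0.05; 0 0 0 0 0 0 0.05; 0 0 0 0 0 0 0.05"
  squeeze: 25

```text
time: 20.9
ee_pos: [0.3782, 0.2814, 0.0294]
eef_rot: [0.998, -0.065, 0.003, -0.0]
ft_force: [-0.6, -1.2, 4.4]
width: 0.0569
```

Run:
```python
from h import *
st()
p=r.read_state()["ee_pos"]
c=bp(0,.074,0);print(c)
plan([(p+[0,0,z],down(-7.2)) for z in (.01,.03,.06,.09,.11)])
```

```text
t 20.9 p [0.3782 0.2814 0.0294] x [ 0.992 -0.129  0.006] z [ 0.006  0.    -1.   ] F [-0.6 -1.2  4.4] w 0.0569 q [ 0.11  0.35 -0.94  2.02  0.36  0.93 -1.15]
[0.48969935 0.11801336 0.        ]
-0.1 -0.4 -0.2 0.000 -0.000 -0.010
-0.1 -0.4 -0.2 0.000 -0.000 -0.030
-0.1 -0.4 -0.2 0.000 -0.000 -0.060
-0.1 -0.4 -0.2 0.001 -0.000 -0.090
-0.1 -0.4 -0.2 0.001 -0.000 -0.110
```

Request:
carry_out:
  increments: "0 0 0 0 0 -0.010 0.05; 0 0 0 0 0 -0.030 0.05; 0 0 0 0 0 -0.060 0.05; 0 0 0 0 0 -0.085 0.05; 0 0 0 0 0 -0.100 0.05"

```text
time: 21.52
ee_pos: [0.3778, 0.2815, 0.1308]
eef_rot: [0.998, -0.065, 0.004, -0.001]
ft_force: [0.2, 0.4, -2.3]
width: 0.0567
```

Run:
```python
from h import *
st()
c=bp(0,.074,.13)
plan(lerp(c,R.from_quat(r.read_state()["eef_rot"]),6))
```

```text
t 21.52 p [0.3778 0.2815 0.1308] x [ 0.992 -0.129  0.007] z [ 0.008  0.001 -1.   ] F [ 0.2  0.4 -2.3] w 0.0567 q [ 0.22  0.18 -1.03  1.93  0.18  1.12 -1.  ]
0.0 0.0 0.0 0.022 0.025 0.000
0.0 0.0 0.0 0.044 0.049 0.001
0.0 0.0 0.0 0.066 0.074 0.001
0.0 0.0 0.0 0.088 0.098 0.001
0.0 0.0 0.0 0.110 0.123 0.001
0.0 0.0 0.0 0.132 0.148 0.002
```

Request:
carry_out:
  increments: "0 0 0 0.022 0.025 0 0.05; 0 0 0 0.050 0.056 0 0.05; 0 0 0 0.080 0.090 0 0.05; 0 0 0 0.110 0.123 0 0.05; 0 0 0 0.132 0.148 0.002 0.05"

```text
time: 22.15
ee_pos: [0.4904, 0.1156, 0.1294]
eef_rot: [0.998, -0.065, 0.004, -0.0]
ft_force: [0.9, 0.4, -2.4]
width: 0.0571
```

Run:
```python
from h import *
p,d=r.camera("scene"); cv2.imwrite("pics/s14.png",cv2.resize(p[180:300,240:400],None,fx=5,fy=5,interpolation=cv2.INTER_CUBIC))
st(); print(bpos())
plan([(bp(0,.074,z+.0294),R.from_quat(r.read_state()["eef_rot"])) for z in (.08,.06,.045,.037,.033)])
```

```text
t 22.2 p [0.4923 0.1114 0.1289] x [ 0.991 -0.135  0.008] z [ 0.007 -0.001 -1.   ] F [ 1.6 -5.3 -2.2] w 0.057 q [ 0.48  0.24 -0.88  1.86  0.21  1.13 -0.61]
[0.0034 0.0678 0.1289]
0.0 0.0 0.0 -0.004 -0.006 0.019
0.0 0.0 0.0 -0.004 -0.006 0.039
0.0 0.0 0.0 -0.004 -0.006 0.054
0.0 0.0 0.0 -0.004 -0.006 0.062
0.0 0.0 0.0 -0.004 -0.006 0.066
```

View pics/s14.png

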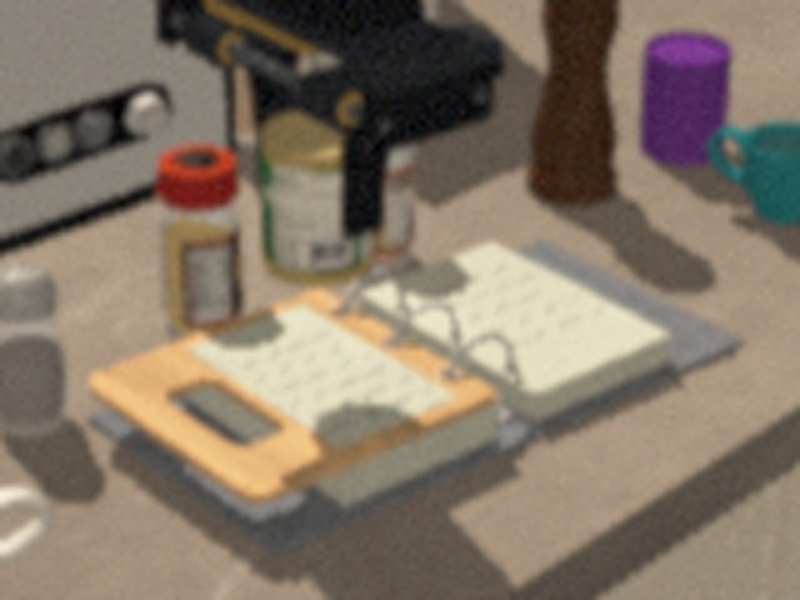

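The board is still flat and the tin hangs upright above it. Settling and descending part-way first.

Request:
carry_out:
  increments: "0 0 0 -0.004 -0.006 0 0.05; 0 0 0 -0.004 -0.006 0.012 0.05; 0 0 0 -0.004 -0.006 0.028 0.05; 0 0 0 -0.004 -0.006 0.042 0.05; 0 0 0 -0.004 -0.006 0.045 0.05"

```text
time: 22.82
ee_pos: [0.4885, 0.118, 0.0824]
eef_rot: [0.998, -0.067, 0.003, 0.0]
ft_force: [0.4, 0.4, -2.4]
width: 0.0568
```

Run:
```python
from h import *
st(); print(bpos())
Rc=R.from_quat(r.read_state()["eef_rot"])
plan([(bp(0,.074,z+.0294),Rc) for z in (.045,.039,.035,.033,.032)])
plan([(bp(0,.074,.1),tilt(down(-7.2),0))])
```

```text
t 22.82 p [0.4885 0.118  0.0824] x [ 0.991 -0.134  0.005] z [ 0.005 -0.001 -1.   ] F [ 0.4  0.4 -2.4] w 0.0568 q [ 0.44  0.31 -0.86  1.91  0.27  1.04 -0.67]
[-0.0012  0.0738  0.0824]
0.0 0.0 0.0 0.001 -0.000 0.008
0.0 0.0 0.0 0.001 -0.000 0.014
0.0 0.0 0.0 0.001 -0.000 0.018
0.0 0.0 0.0 0.001 -0.000 0.020
0.0 0.0 0.0 0.001 -0.000 0.021
0.0 -0.3 -0.5 0.001 -0.000 -0.018
```

Request:
carry_out:
  increments: "0 0 0 0.001 0 0.008 0.05; 0 0 0 0.001 0 0.014 0.05; 0 0 0 0.001 0 0.018 0.05; 0 0 0 0.001 0 0.020 0.05; 0 0 0 0.001 0 0.021 0.05"

```text
time: 23.45
ee_pos: [0.4896, 0.1178, 0.0622]
eef_rot: [0.998, -0.067, 0.003, 0.001]
ft_force: [-7.9, -3.1, 18.0]
width: 0.0571
```

Run:
```python
from h import *
st(); print(bpos())
```

```text
t 23.45 p [0.4896 0.1178 0.0622] x [ 0.991 -0.134  0.005] z [ 0.005 -0.002 -1.   ] F [-7.9 -3.1 18. ] w 0.0571 q [ 0.42  0.34 -0.84  1.92  0.3   1.01 -0.7 ]
[-0.      0.0737  0.0622]
```

Contact on the board at the expected height (tin base ≈ 0.033). Releasing, then straight up.

Request:
carry_out:
  increments: "0 0 0 0 0 -0.001 0.06; 0 0 0 0 0 -0.001 0.087; 0 0 0 0 0 -0.001 0.087; 0 0 0 0 0 -0.001 0.087; 0 0 0 0 0 -0.001 0.087"

```text
time: 24.08
ee_pos: [0.4896, 0.1178, 0.0632]
eef_rot: [0.998, -0.067, 0.003, 0.001]
ft_force: [-0.4, -0.7, 0.7]
width: 0.0858
```

Request:
carry_out:
  increments: "0 0 0 0 0 -0.015 0.087; 0 0 0 0 0 -0.040 0.087; 0 0 0 0 0 -0.080 0.087; 0 0 0 0 0 -0.120 0.087; 0 0 0 0 0 -0.150 0.087"

```text
time: 24.7
ee_pos: [0.4891, 0.1185, 0.216]
eef_rot: [0.998, -0.067, 0.004, 0.001]
ft_force: [0.8, 0.4, -0.6]
width: 0.087
```

Run:
```python
from h import *
st(); print(bpos())
plan(lerp([.36,-.1,.25],R.from_quat(r.read_state()["eef_rot"]),5))
```

```text
t 24.7 p [0.4891 0.1185 0.216 ] x [ 0.991 -0.134  0.007] z [ 0.007 -0.002 -1.   ] F [ 0.8  0.4 -0.6] w 0.087 q [ 0.51  0.15 -0.91  1.75  0.12  1.29 -0.56]
[-0.0006  0.0744  0.216 ]
0.0 0.0 0.0 -0.020 0.047 -0.007
0.0 0.0 0.0 -0.039 0.094 -0.014
0.0 0.0 0.0 -0.059 0.140 -0.021
0.0 0.0 0.0 -0.079 0.187 -0.028
0.0 0.0 0.0 -0.098 0.234 -0.035
```

Moving the arm aside to check everything.

Request:
carry_out:
  increments: "0 0 0 -0.018 0.045 -0.010 0.087; 0 0 0 -0.037 0.092 -0.020 0.087; 0 0 0 -0.056 0.140 -0.025 0.087; 0 0 0 -0.075 0.187 -0.030 0.087; 0 0 0 -0.095 0.234 -0.035 0.087"

```text
time: 25.32
ee_pos: [0.3626, -0.1015, 0.2518]
eef_rot: [0.998, -0.067, 0.005, 0.001]
ft_force: [0.5, -1.3, 0.4]
width: 0.0874
```

Request:
carry_out:
  increments: "0 0 0 -0.01 0.045 0 0.087; 0 0 0 -0.02 0.090 0 0.087; 0 0 0 -0.03 0.13 0 0.087; 0 0 0 -0.04 0.17 0 0.087; 0 0 0 -0.04 0.17 0 0.087"

```text
time: 25.95
ee_pos: [0.2992, -0.2664, 0.2524]
eef_rot: [0.998, -0.069, 0.005, 0.001]
ft_force: [1.4, 1.2, 0.4]
width: 0.0873
```

Run:
```python
from h import *
st()
p,d=r.camera("top"); cv2.imwrite("pics/t20.png",p); cv2.imwrite("pics/t20c.png",cv2.resize(p[180:300,170:330],None,fx=5,fy=5,interpolation=cv2.INTER_CUBIC)); c=cloud("top",d)
p,d2=r.camera("scene"); cv2.imwrite("pics/s20.png",p)
iT=np.linalg.inv(T0); b=c@iT[:3,:3].T+iT[:3,3]
def reg(x0,x1,y0,y1): m=(b[...,0]>x0)&(b[...,0]<x1)&(b[...,1]>y0)&(b[...,1]<y1)&(b[...,2]<.15)&(b[...,2]>-.05); return np.median(b[m][:,2]).round(4),m.sum()
print("strip",reg(-.07,.07,.153,.170),"inner",reg(.04,.07,.03,.11),"inner2",reg(-.07,-.045,.03,.11))
m=(b[...,2]>.09)&(b[...,2]<.125)&(abs(b[...,0])<.06)&(b[...,1]>.02)&(b[...,1]<.13)
q=b[m]; print("tin lid",q.mean(0).round(4),q.min(0).round(3),q.max(0).round(3),m.sum())
```

```text
t 25.95 p [ 0.2992 -0.2664  0.2524] x [ 0.991 -0.137  0.01 ] z [ 0.01  -0.003 -1.   ] F [1.4 1.2 0.4] w 0.0873 q [ 0.98 -0.18 -0.32  1.94 -0.06  1.36  0.54]
strip (np.float64(0.0329), np.int64(311)) inner (np.float64(0.033), np.int64(325)) inner2 (np.float64(0.033), np.int64(274))
tin lid [-0.003   0.0729  0.1018] [-0.031  0.045  0.09 ] [0.025 0.101 0.112] 385
```

View pics/t20.png

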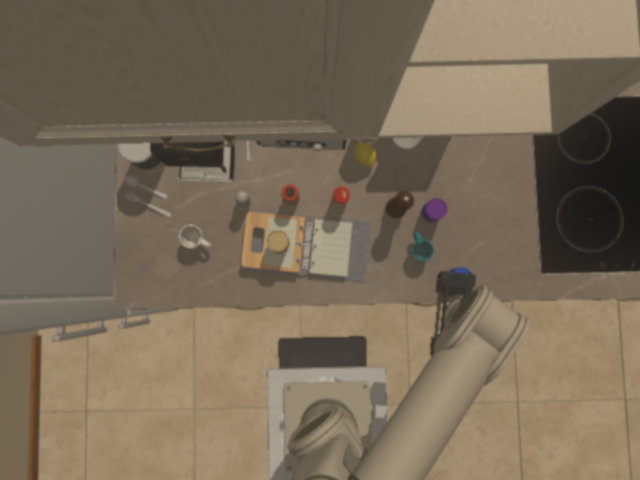

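View pics/s20.png

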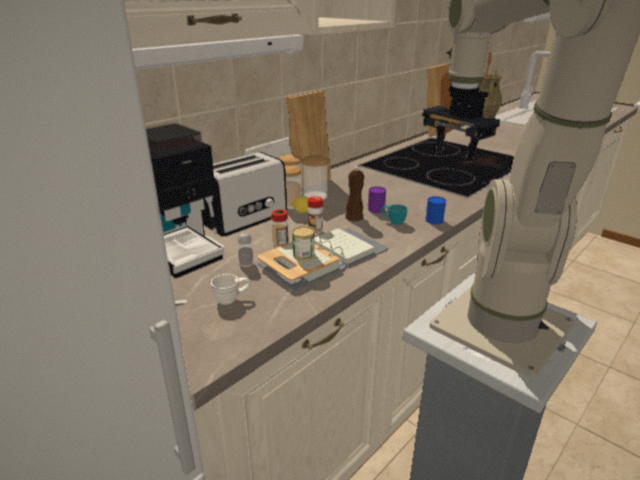

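View pics/t20c.png

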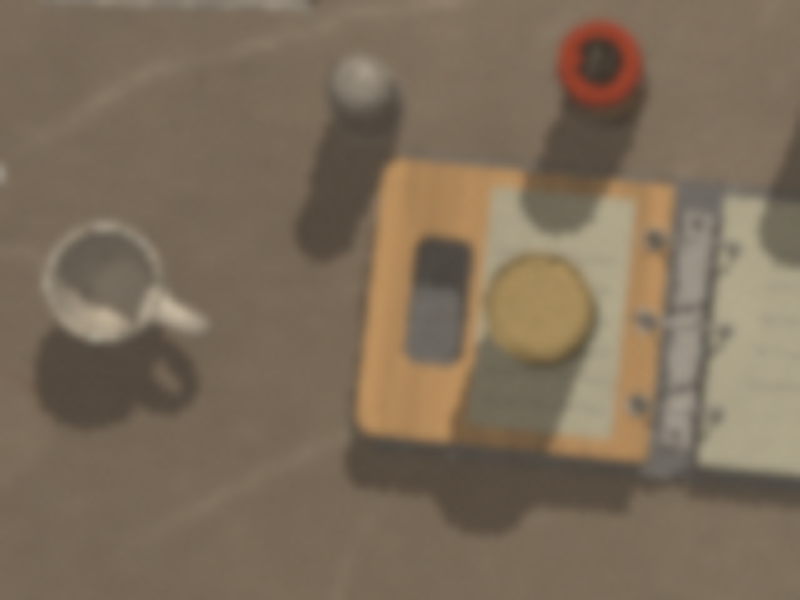

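The board is flat: strip and inner face both read z≈0.033. The tin is upright at about (0, 74 mm) on the ruled face, and the bystanders sit at the same pixels as at the start. Handing in.

```bash
python3 -c "
from bench import r
print(r.close_job())"
```

```text
the job is handed in; nothing more can be done
None
```

The job is done and handed in at about 26 s of the 72 s allowed. I took the tin off to the bare worktop and lifted the divider by its outer strip to about 66°. I then pushed it over from the right until it lay flat on the left pages. Last, I stood the tin on the ruled face.

**Last checks:**
- **Board:** depth reads 0.033 m on both the strip and the inner face, so it lies flat with the ruled face up.
- **Tin:** upright, centred by the gripper at binder (0, 74 mm). The camera puts the lid centre at (-3, 73 mm), a difference that is about the camera's calibration error.
- **Bystanders:** the cups, shaker, spice jars and mill show at the same places in the images as at the start, by eye. The gripper was clear of everything.

**Disagreements and high readings:**
- **Binder position:** the gripper found the strip about 2 mm further left than my camera fit. I shifted the binder frame to match.
- **Force:** the fingertips pressed the board onto its end stop with a brief reading of about 65 N at the wrist. That is under the 120 N wrist limit, and I eased off at once. I took the 40 N limit to apply to the arm and gripper body, not the fingers.

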